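Clear the jam and load the vial magazine

ROBOT

A 6-joint arm with a two-finger parallel gripper is mounted at the origin on a cart in front of the work surface, level with it; the furniture and walls round the work are solid. World frame = base frame: x ahead of the robot, y to its left, z up, the work surface at z = 0. Lengths are in mm, angles in degrees, forces in N, time in s.
With the tool pointing down it reaches from about 350 to 975 mm from the base axis. Payload 4.9 kg.
Tool frame: the origin (TCP) lies at the very end of the fingers, on their centre line; the grasp point (between the pads) lies 19 mm behind it (r.hold_point_z is the distance from the TCP to the grasp point, in mm); z points along the fingers, y is the line along which they close (so a half turn about z gives the same grasp; the last joint's range is limited). The gripper opens to 85 mm and grips with 20 to 120 N. Pads are 22 mm wide; open, the fingers measure 114 mm over their backs; the gripper's body (76 mm by 85 mm) begins 54 mm behind the grasp point. The pads swing forward as they close: fully open they stand 13 mm farther back than shut.
Start: joints at [-77.177, 3.019, 92.412, -0, 84.569, -6.818], TCP at [210.072, -588.618, 202.304] pointing down, gripper open.
Joint ranges: [-172.51, 172.51], [-57.92, 126.97], [3.15, 148.05], [-58.71, 238.71], [5.1, 150.11], [-179.66, 179.66]. Speed limits (degrees/s): [147.25, 147.25, 180, 180, 180, 180].

INTERFACE

Orientations are given as a 3x3 rotation matrix whose columns are the frame's x, y, z axes.
In Python, from workcell import r gives the robot as it stands.
- The arm moves only by the tool send_rows, never from a script. Its argument "plan" is a list of rows, each an object with "dp": the shift along the tool's x, y, z in cm, a list of three; "rot": the turn, a rotation vector about the tool's x, y, z in rad, a list of three; "gripper": the closure, from -1 (fully open) to 1 (shut). A call has 1 to 8 rows; each row shifts and turns the commanded pose from where the row before left it, along the tool's axes as they then stand; what a row does not reach is not made up. A row lasts 1/12 s, in which the tool goes at most 41.7 mm and 7.16 degrees, less where a joint would pass 70% of its speed; a pose out of reach is approached as far as the arm can. A call with a gripper value outside its range is refused whole. The fingers move at their own pace and stop on an object; "force" is the grip in N (left out, the last holds). Time passes only in rows, so rows that do not move let the fingers close. It gives the time, the measured TCP pose, the force, the opening and the grip force at its end, in the units of the state.
- r.read_state(): the state, without advancing time (a new reading comes with each control period).
- r.read_camera(name): name is "scene" or "top" or "wrist"; returns a dict with "color" (384x512x3 uint8, red, green, blue), "range_z" (384x512 float32, mm along the optical axis (not along the pixel's ray), 0 where there is no reading), "fx", "fy", "cx", "cy" (pixels), "R" (3x3) and "t" (3): a world point X has camera coordinates R X + t; the wrist camera has in their place "hand_eye" (4x4, takes a point from camera to tool coordinates, whose origin is the TCP and whose axes are the flange's). Camera axes: x right, y down, z forward; pixel columns grow to the right and rows downward; lengths in mm; the calibration is good to about 2 mm. A picture is of the moment at which its call begins: read the wrist's pose just before it.
- r.sign_off(): hands the job in; it is judged then, once.
The state is a dict: "t": time; "joints": joint angles; "dq": joint speeds; "joint_efforts": joint torques, N m; "tool_pos": TCP position; "ee_rot": TCP orientation; "wrist_force": force on the tool from outside, world axes, zero at the start; "wrist_torque": the same for the moment, N m; "width": finger opening in mm; "grip_force": force on a finger pad.
Only numpy, scipy, OpenCV 4.12 (cv2) and the standard library are available. Lean on these libraries where they do the work, as an engineer would, in place of code of your own. Each camera call takes 0.05 s, during which the arm holds its last target. There are 200 camera calls.

TASK

A tube with too wide a cap has jammed at the mouth of the sloping vial magazine: nudge it back up the chute until its tail is clear of the see-through magazine tube, then lift it out and lay it in the glass dish. Then sweep the three vials one after another sideways off the loading shelf into the chute so that they slide down and lie end to end in the magazine, and push the keeper bolt fully across above them. Leave the small flask standing where it is.

Things in the scene. Friction and masses are not known exactly. Their poses are not given: they have to be found in the camera images.
- rail: fixed aluminium rail of the magazine with an open-topped channel, 465 mm long, sloping 18 degrees. Origin: channel floor, mid-width, at the face of the bottom stop. x runs up the slope along the channel, z normal to its floor, y sideways to the loading shelf (robot side). "Rail" mm below are in this frame. Channel walls: 22 apart, 12 high, 4 thick, x 0 to 245. Three loaded vials fill x 0 to 231
- mouth (a point): mouth of the magazine tube: rail x 222, y 0, z 0 (on the channel floor). Below it (x 0 to 222) the channel has clear walls and a clear roof, 22 wide and 23 high inside, 36 wide and 28 high outside
- grip_bay (a point): rail x 338, y 0, z 0, on the channel floor. From rail x 312 to 366 the channel is 33 wide with sides only 4 thick and 6 high, so a part there can be gripped across; between x 245 and 310 a funnel with walls 12 high, 38 apart at its top, narrows it to 22
- shelf_edge (a point): middle of the shelf's edge over the channel: rail x 410, y 16.5, z 10. The shelf is flat at rail z 10, y 16.5 to 116, between lips at x 362 to 368 and 453 to 457 (tops at z 24), with 1.5 mm ridges along x at y 24, 54, 84, 113. Channel beside it: 33 wide, backstop 34 high beyond. A vial swept over the edge slides down by itself; sweep slowly: it must be gone before the next drops
- wide_tube: jammed part: white tube 15 mm in diameter, 68 long, then a black cap 30 in diameter, 18 long; 86 mm, 30 g. Origin: centre of the foot (bare end), z to the cap. Starts foot down-slope at rail x 210, 12 mm under the clear roof that holds it down, cap stuck in the funnel. Rubbery: stays where left on the slope
- wide_tube_mid (a point): middle of the wide-capped tube on its axis, 43 mm from its foot. The cap's shoulder (68 mm from the foot, at rail x 278 at the start) stands 7.5 mm above the bare tube: a fingertip over the bare tube, about 24 mm off the channel floor, can push it up the slope; 50 mm brings the cap to the grip bay
- dish: round glass dish, loose, 122 mm across outside, about 108 inside, rim 18 high, floor 3 thick. Origin: centre of its underside
- vial_1: capped sample vial, body 18 mm, white cap 20 mm in diameter (the last 11 mm), 77 mm long, 14 g. Origin: centre of its foot (bare end); z runs from foot to cap. Starts lying on the loading shelf, foot against the lower lip, z along the rail's x; nearest the channel. Rolls and slides easily.
- vial_2: capped sample vial, body 18 mm, white cap 20 mm in diameter (the last 11 mm), 77 mm long, 14 g. Origin: centre of its foot (bare end); z runs from foot to cap. Starts lying on the loading shelf, foot against the lower lip, z along the rail's x; the middle one. Rolls and slides easily.
- vial_3: capped sample vial, body 18 mm, white cap 20 mm in diameter (the last 11 mm), 77 mm long, 14 g. Origin: centre of its foot (bare end); z runs from foot to cap. Starts lying on the loading shelf, foot against the lower lip, z along the rail's x; farthest from the channel, about rail y 98. Rolls and slides easily.
- keeper (a joint): how far the keeper bolt has slid (m): about 0 open, 0.045 fully across. It slides to the rail's -y at rail x 240 and stays where left (about 1 N moves it). Bolt 10 wide, 12.5 to 20.5 mm off the channel floor; tip at rail y 36 open, -9 closed. It crosses only when all three vials are down
- keeper_knob (a point): top centre of the keeper bolt's upright black knob, 14 mm in diameter, 26 tall; foot 20.5 and top 46.5 mm off the channel floor; at rail y 81 open, 36 closed
- flask: small stoppered glass flask, 55 mm in diameter, 71 mm tall, standing behind the magazine; origin centre of its underside; not to be disturbed

How it is judged:
By the outcome, as a careful person would: the job done as asked, in the order asked, and still so for the second after the job is handed in, with the robot touching nothing.
It also fails if it takes over 72 s, if anything falls off the work surface, if the arm or the gripper's body presses on something with over 40 N, if the wrist force passes 120 N, or if a joint passes its speed limit or range.

## Working session

There is one attempt and no reset: what is moved stays moved. The work goes in short steps, Python scripts to look and compute and a tool call to move; the robot and the scene stay as the last step left them, time stands still between calls to the robot, and variables do not carry over. Pictures are saved under pics/ and viewed, at most 10 in all, crops included, and the job is handed in when it is done.

Besides the shell and the picture viewer there is one more tool, called after "Request:" as name([rows], argument=value, ...), one row to a line, values as JSON. send_rows: Moves the arm, as the interface text tells. Its arguments: {"type":"object","properties":{"plan":{"type":"array","items":{"type":"object","properties":{"dp":{"type":"array","items":{"type":"number"}},"rot":{"type":"array","items":{"type":"number"}},"gripper":{"type":"number"}}}},"force":{"type":"number"}},"required":["plan"]}

```bash
mkdir -p pics; ls; python3 - <<'E'
from workcell import r
import cv2,numpy as np
s=r.read_state();print(s)
for n in("scene","top"):
    c=r.read_camera(n);np.savez(f"{n}.npz",**{k:np.array(v) for k,v in c.items()})
    cv2.imwrite(f"pics/{n}0.png",c["color"][:,:,::-1]);print(n,c["fx"],c["fy"],c["cx"],c["cy"],c["R"],c["t"])
E
```

```text
pics
{'t': 0.0, 'joints': array([-7.71786827e+01,  3.05910044e+00,  9.24935819e+01, -4.02961680e-04,
        8.45684651e+01, -6.81736243e+00]), 'dq': array([-0.03477841,  0.08104597, -0.05786261, -0.08307478,  0.08698322,
       -0.01248345]), 'joint_efforts': array([ 1.74127992e-03, -3.93678653e+01, -3.70177746e+01, -3.31151682e-05,
        6.99217970e-03,  1.71772604e-05]), 'tool_pos': array([ 209.90646732, -587.96015822,  201.02762632]), 'ee_rot': array([[ 9.41830610e-01,  3.36087600e-01, -4.76040821e-04],
       [ 3.36087849e-01, -9.41828389e-01,  2.06014840e-03],
       [ 2.44041573e-04, -2.10030236e-03, -9.99997765e-01]]), 'wrist_force': array([-0.54969483, -0.07672571, -0.52350951]), 'wrist_torque': array([-0.01987897, -0.02128977,  0.00142005]), 'grip_force': 0.0, 'width': 85.48424447792608}
scene 352.72260906865444 352.72260906865444 257.9776345650716 195.26988677142026 [[-0.86775781 -0.49698303  0.00205928]
 [-0.29061349  0.50405604 -0.81330886]
 [ 0.40316272 -0.70635357 -0.58182854]] [ 533.27785074  267.51705648 1025.82328821]
top 443.07186309955614 443.07186309955614 258.58122532403536 192.2923022686183 [[-0.00745496 -0.9999713   0.00135133]
 [-0.99238846  0.00723229 -0.12293432]
 [ 0.12292102 -0.00225752 -0.99241389]] [  46.70285777  596.02035785 1125.1582226 ]
```

View pics/scene0.png

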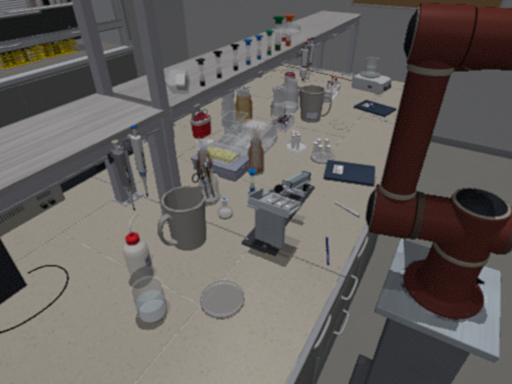

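View pics/top0.png

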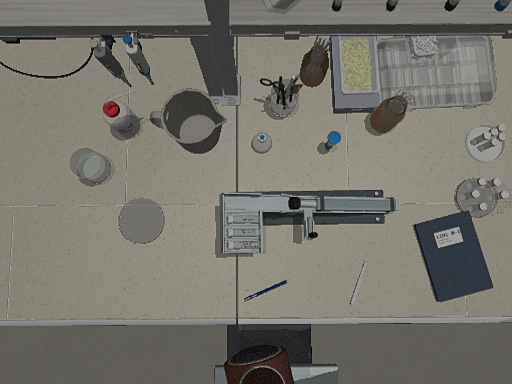

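```bash
cat > h.py <<'E'
import numpy as np,cv2
def load(n): return dict(np.load(n+".npz"))
def cloud(c):
    z=c["range_z"]; v,u=np.indices(z.shape)
    P=np.stack([(u-c["cx"])/c["fx"]*z,(v-c["cy"])/c["fy"]*z,z],-1)
    if "R" in c: return (P-c["t"])@c["R"]
    H=c["hand_eye"]; P=P@H[:3,:3].T+H[:3,3]
    return P@c["ee"].T+c["tp"]
def wrist(r,name):
    s=r.read_state(); c=r.read_camera("wrist"); c["ee"]=s["ee_rot"];c["tp"]=s["tool_pos"]
    np.savez(name+".npz",**{k:np.array(v) for k,v in c.items()}); return c
E
python3 - <<'E'
from h import *
c=load("top");P=cloud(c)
im=c["color"][180:265,210:410,::-1]
cv2.imwrite("pics/topcrop.png",cv2.resize(im,None,fx=4,fy=4,interpolation=cv2.INTER_CUBIC))
for v in (196,203,208,214,220,232,244):
    print(v,[tuple(np.round(P[v,u]).astype(int).tolist()) for u in range(220,400,12)])
for u,v in((141,221),(262,142),(333,140),(312,235),(294,203)):print(u,v,P[v,u].round())
E
```

```text
196 [(571, 132, 173), (573, 105, 162), (573, 77, 154), (574, 49, 145), (574, 20, 144), (575, -9, 131), (575, -38, 130), (578, -69, 105), (578, -100, 98), (454, 45, 1190), (588, -176, 11), (588, -208, 10), (588, -240, 10), (587, -272, 11), (588, -307, 4)]
203 [(555, 131, 177), (556, 105, 164), (557, 77, 154), (558, 49, 143), (558, 20, 137), (559, -9, 124), (557, -37, 143), (558, -66, 130), (559, -97, 117), (559, -127, 114), (559, -157, 109), (561, -190, 93), (562, -222, 83), (562, -255, 73), (563, -289, 62)]
208 [(543, 131, 177), (544, 105, 162), (545, 77, 152), (546, 49, 145), (546, 20, 136), (547, -9, 125), (546, -37, 138), (547, -67, 119), (547, -96, 119), (547, -126, 115), (547, -157, 106), (548, -188, 99), (549, -221, 86), (550, -254, 73), (550, -287, 64)]
214 [(530, 131, 177), (530, 104, 173), (530, 77, 165), (530, 49, 158), (541, 18, 10), (541, -14, 14), (540, -46, 15), (532, -67, 119), (540, -111, 9), (540, -142, 14), (539, -174, 15), (539, -206, 11), (539, -238, 11), (539, -271, 10), (540, -306, 0)]
220 [(516, 132, 174), (515, 103, 195), (515, 76, 185), (515, 49, 174), (525, 18, 13), (525, -14, 13), (525, -47, 4), (518, -67, 118), (524, -110, 9), (524, -142, 13), (524, -174, 10), (524, -206, 10), (523, -239, 7), (523, -269, 15), (523, -304, 4)]
232 [(489, 131, 175), (488, 103, 196), (488, 76, 186), (488, 49, 176), (494, 18, -3), (493, -14, 0), (493, -46, 2), (489, -66, 117), (493, -111, -4), (492, -143, 1), (492, -175, -1), (492, -206, 3), (492, -239, -1), (492, -271, 0), (491, -304, -2)]
244 [(461, 131, 174), (461, 103, 194), (461, 76, 182), (461, 49, 176), (462, 18, 0), (462, -14, -3), (461, -46, -1), (461, -78, -1), (461, -110, -1), (461, -142, 1), (460, -173, 4), (460, -206, 0), (460, -237, 4), (460, -269, 3), (459, -302, 1)]
141 221 [526. 358.   1.]
262 142 [727.  32.  52.]
333 140 [ 721. -147.   96.]
312 235 [481. -81. 151.]
294 203 [556. -41. 149.]
```

View pics/topcrop.png

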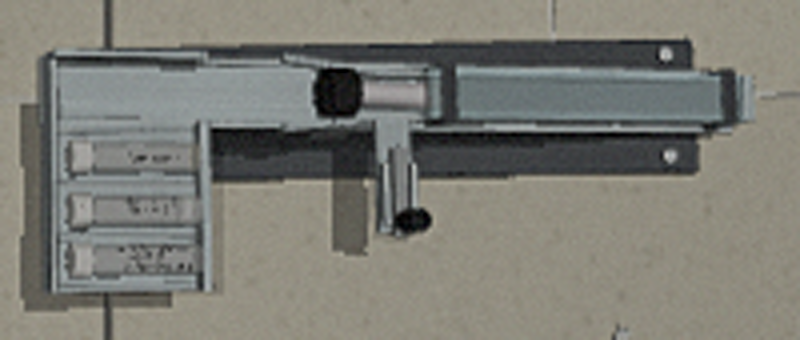

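```bash
cat >> h.py <<'E'
from scipy.spatial.transform import Rotation as Ro
def rows(p0,R0,p1,R1,n=None,v=38.,w=0.11):
    """n identical rows (dp cm, rot rad) from pose 0 to pose 1"""
    rv=Ro.from_matrix(R0.T@R1).as_rotvec(); d=R0.T@(np.array(p1)-p0)
    if n is None: n=int(max(np.ceil(np.linalg.norm(d)*1.05/v),np.ceil(np.linalg.norm(rv)/w),1))
    S=sum(Ro.from_rotvec(rv*k/n).as_matrix() for k in range(n))
    dp=np.linalg.solve(S,d)/10
    print(n,"rows dp",dp.round(3).tolist(),"rot",(rv/n).round(4).tolist()); return n
def frame(yaw,o):
    c,s=np.cos(np.radians(18)),np.sin(np.radians(18)); a=np.radians(yaw)
    x=np.array([-np.sin(a)*c,np.cos(a)*c,s]); y=np.array([-np.cos(a),-np.sin(a),0]); z=np.cross(x,y)
    return np.array(o,float),np.stack([x,y,z],1)
O,F=frame(0,[562,-295,32.6])
def W(q): return O+F@np.array(q,float)
def T(): return np.stack([F[:,0],-F[:,1],-F[:,2]],1)
E
python3 - <<'E'
from h import *
from workcell import r
c=wrist(r,"w0");s=r.read_state();print(c["hand_eye"].round(3),c["fx"],c["cx"],c["cy"],s["tool_pos"])
rows(s["tool_pos"],s["ee_rot"],W([300,0,330]),T())
# dish + flask from top
t=load("top");P=cloud(t)
g=cv2.cvtColor(t["color"],cv2.COLOR_RGB2GRAY)
c=cv2.HoughCircles(cv2.medianBlur(g,3)[180:265,95:190],cv2.HOUGH_GRADIENT,1,50,param1=60,param2=15,minRadius=18,maxRadius=30);print(c)
E
```

```text
[[  -0.      -0.958   -0.286   71.929]
 [   1.      -0.       0.       0.492]
 [  -0.      -0.286    0.958 -172.061]
 [   0.       0.       0.       1.   ]] 335.86883661110403 249.56658804842013 184.58550292831185 [ 209.96531663 -588.09669195  201.33347308]
18 rows dp [3.675, -0.132, -0.788] rot [0.0106, 0.0151, -0.0676]
[[[46.5 41.5 23.3]]]
```

Request:
send_rows([
  {"dp":[3.675,-0.132,-0.788],"rot":[0.0106,0.0151,-0.0676],"gripper":1},
  {"dp":[3.675,-0.132,-0.788],"rot":[0.0106,0.0151,-0.0676],"gripper":1},
  {"dp":[3.675,-0.132,-0.788],"rot":[0.0106,0.0151,-0.0676],"gripper":1},
  {"dp":[3.675,-0.132,-0.788],"rot":[0.0106,0.0151,-0.0676],"gripper":1},
  {"dp":[3.675,-0.132,-0.788],"rot":[0.0106,0.0151,-0.0676],"gripper":1},
  {"dp":[3.675,-0.132,-0.788],"rot":[0.0106,0.0151,-0.0676],"gripper":1},
])

```text
t: 0.65
tool_pos: [397.2, -475.4, 258.3]
ee_rot: [[0.728, 0.684, 0.044], [0.678, -0.728, 0.102], [0.102, -0.045, -0.994]]
wrist_force: [-0.6, 0.6, -0.1]
width: 12.3
grip_force: 0.0
```

Request:
send_rows([
  {"dp":[3.675,-0.132,-0.788],"rot":[0.0106,0.0151,-0.0676],"gripper":1},
  {"dp":[3.675,-0.132,-0.788],"rot":[0.0106,0.0151,-0.0676],"gripper":1},
  {"dp":[3.675,-0.132,-0.788],"rot":[0.0106,0.0151,-0.0676],"gripper":1},
  {"dp":[3.675,-0.132,-0.788],"rot":[0.0106,0.0151,-0.0676],"gripper":1},
  {"dp":[3.675,-0.132,-0.788],"rot":[0.0106,0.0151,-0.0676],"gripper":1},
  {"dp":[3.675,-0.132,-0.788],"rot":[0.0106,0.0151,-0.0676],"gripper":1},
])

```text
t: 1.15
tool_pos: [520.3, -305.5, 337.8]
ee_rot: [[0.394, 0.918, 0.043], [0.895, -0.394, 0.211], [0.21, -0.044, -0.977]]
wrist_force: [0.3, -0.8, -0.5]
width: -0.2
grip_force: 0.0
```

Request:
send_rows([
  {"dp":[3.675,-0.132,-0.788],"rot":[0.0106,0.0151,-0.0676],"gripper":1},
  {"dp":[3.675,-0.132,-0.788],"rot":[0.0106,0.0151,-0.0676],"gripper":1},
  {"dp":[3.675,-0.132,-0.788],"rot":[0.0106,0.0151,-0.0676],"gripper":1},
  {"dp":[3.675,-0.132,-0.788],"rot":[0.0106,0.0151,-0.0676],"gripper":1},
  {"dp":[3.675,-0.132,-0.788],"rot":[0.0106,0.0151,-0.0676],"gripper":1},
  {"dp":[3.675,-0.132,-0.788],"rot":[0.0106,0.0151,-0.0676],"gripper":1},
  {"dp":[0,0,0],"gripper":1},
])

```text
validation failed for argument at $.pl...
```

```bash
python3 - <<'E'
from h import *
from workcell import r
c=wrist(r,"w1");s=r.read_state();print(s["t"],s["tool_pos"],(s["ee_rot"]-T()).round(3),s["width"])
cv2.imwrite("pics/w1.png",cv2.resize(np.rot90(c["color"][:,:,::-1],0),None,fx=1.5,fy=1.5))
E
```

```text
1.2 [ 523.38371657 -301.34591508  342.09026207] [[ 0.386 -0.079  0.048]
 [-0.054 -0.387 -0.097]
 [-0.095 -0.038 -0.025]] -0.21670288006750765
```

View pics/w1.png

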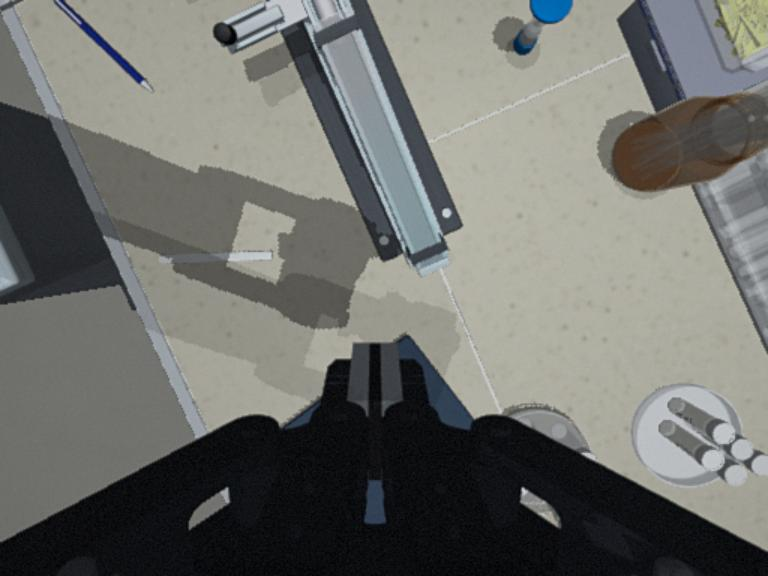

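Request:
send_rows([
  {"dp":[3.675,-0.132,-0.788],"rot":[0.0106,0.0151,-0.0676],"gripper":1},
  {"dp":[3.675,-0.132,-0.788],"rot":[0.0106,0.0151,-0.0676],"gripper":1},
  {"dp":[3.675,-0.132,-0.788],"rot":[0.0106,0.0151,-0.0676],"gripper":1},
  {"dp":[3.675,-0.132,-0.788],"rot":[0.0106,0.0151,-0.0676],"gripper":1},
  {"dp":[3.675,-0.132,-0.788],"rot":[0.0106,0.0151,-0.0676],"gripper":1},
  {"dp":[3.675,-0.132,-0.788],"rot":[0.0106,0.0151,-0.0676],"gripper":1},
  {"dp":[0,0,0],"rot":[0,0,0],"gripper":1},
])

```text
t: 1.78
tool_pos: [563.0, -107.8, 444.2]
ee_rot: [[-0.009, 1.0, 0.005], [0.952, 0.006, 0.306], [0.306, 0.008, -0.952]]
wrist_force: [0.3, -0.2, 1.1]
width: 0.1
grip_force: 0.0
```

```bash
python3 - <<'E'
from h import *
from workcell import r
c=wrist(r,"w1");s=r.read_state();print(s["t"],s["tool_pos"],(s["ee_rot"]-T()).round(3),s["width"])
cv2.imwrite("pics/w1.png",cv2.resize(c["color"][:,:,::-1],None,fx=1.5,fy=1.5))
E
```

```text
1.8333 [ 562.76639363 -110.01522195  442.06770658] [[-0.004 -0.     0.004]
 [ 0.001  0.002 -0.004]
 [-0.004  0.005 -0.001]] -0.0062396334734208265
```

View pics/w1.png

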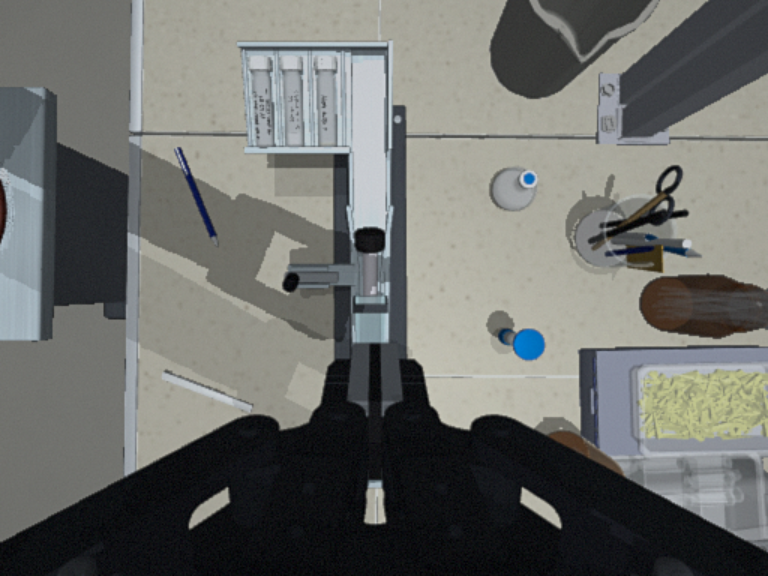

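```bash
cat >> h.py <<'E'
def ray(c,u,v):
    d=np.array([(u-c["cx"])/c["fx"],(v-c["cy"])/c["fy"],1.])
    if "R" in c: return -c["R"].T@c["t"], c["R"].T@d
    H=c["hand_eye"]; return c["ee"]@H[:3,3]+c["tp"], c["ee"]@(H[:3,:3]@d)
def onrail(c,u,v,z):
    o,d=ray(c,u,v); o=F.T@(o-O); d=F.T@d; return (o+d*(z-o[2])/d[2])
def onworld(c,u,v,z):
    o,d=ray(c,u,v); return o+d*(z-o[2])/d[2]
E
python3 - <<'E'
from h import *
c=load("w1")
g=cv2.cvtColor(c["color"],cv2.COLOR_RGB2GRAY)
m=(c["color"].max(2)<45).astype(np.uint8); m[235:]=0
n,l,st,ce=cv2.connectedComponentsWithStats(m)
for i in range(1,n):
    if st[i,4]>40: print(st[i],ce[i].round(1))
def pr(n,u,v,z): print(n,onrail(c,u/1.5,v/1.5,z).round(1))
pr("knob 240,81",291,281,46.5)
for u in(250,300,340): pr("lower lip 362-368",u,149,24),pr("lower lip",u,154,24)
for u in(250,300,340,380): pr("upper lip 453-457",u,42,24),pr("up",u,47,24)
pr("backstop",391,60,34);pr("backstop",391,140,34);pr("shelfedge 16.5",350,100,10)
pr("mouth 222",370,298,28)
pr("cap shoulder 278",370,256,20)
for u,v in((260,60),(292,60),(325,60),(263,146),(294,146),(328,146)): pr("vial",u,v,20)
# gradients along a column / rows
def edges(a): d=np.diff(a.astype(int)); return [(i+.5,int(d[i])) for i in range(len(d)) if abs(d[i])>14]
print("row 70",[e for e in edges(g[70]) if 150<e[0]<280]);print("row 120",[e for e in edges(g[120]) if 200<e[0]<290]);print("row 215",[e for e in edges(g[215]) if 200<e[0]<290])
E
```

```text
[  36   96   49  108 3068] [ 58.4 152.7]
[223 103   9  32 103] [227.9 110.6]
[438 111  16  18  57] [444.1 117. ]
[404 119  55  39 374] [431.3 144.3]
[  0 121   4  39  73] [  1.6 140.1]
[237 152  19  17 283] [246.  159.7]
[410 164  26   6  75] [423.5 166.4]
[189 182  11  13  99] [193.7 187.7]
[246 229   8   6  46] [249.5 231.6]
knob 240,81 [234.7  76.9  46.5]
lower lip 362-368 [355.5 113.6  24. ]
lower lip [351.  113.9  24. ]
lower lip 362-368 [355.9  67.3  24. ]
lower lip [351.4  67.4  24. ]
lower lip 362-368 [356.2  30.2  24. ]
lower lip [351.7  30.3  24. ]
upper lip 453-457 [446.4 107.9  24. ]
up [442.4 108.1  24. ]
upper lip 453-457 [446.8  64.2  24. ]
up [442.8  64.3  24. ]
upper lip 453-457 [447.1  29.2  24. ]
up [443.1  29.3  24. ]
upper lip 453-457 [447.4  -5.8  24. ]
up [443.4  -5.8  24. ]
backstop [431.8 -15.3  34. ]
backstop [364.9 -16.5  34. ]
shelfedge 16.5 [399.8  21.3  10. ]
mouth 222 [211.7   1.6  28. ]
cap shoulder 278 [253.    1.8  20. ]
vial [432.3 100.8  20. ]
vial [432.6  72.3  20. ]
vial [432.9  43.   20. ]
vial [358.2 102.2  20. ]
vial [358.4  73.3  20. ]
vial [
[... 441 characters left out ...]
 -38), (208.5, 47), (210.5, -69), (212.5, 25), (214.5, -44), (215.5, -40), (216.5, 52), (217.5, 29), (221.5, -16), (224.5, 40), (226.5, -35), (228.5, 17), (229.5, -17), (230.5, 42), (233.5, -72), (234.5, 70), (255.5, -70), (256.5, -18), (257.5, -42), (258.5, 127), (260.5, -73), (261.5, -47), (268.5, 18), (269.5, 64)]
row 120 [(221.5, -74), (222.5, -20), (230.5, -29), (231.5, 47), (232.5, 126), (234.5, -64), (235.5, 66), (256.5, -37), (257.5, 29), (259.5, -97), (260.5, -44), (269.5, 27), (270.5, 84)]
row 215 [(200.5, 16), (221.5, -41), (222.5, -33), (230.5, 30), (232.5, -27), (233.5, 48), (234.5, 22), (236.5, 40), (253.5, 32), (255.5, 15), (258.5, -89), (259.5, -37), (270.5, 74), (271.5, 40)]
```

```bash
python3 - <<'E'
from h import *
c=load("w1");P=(cloud(c)-O)@F
fl=P[40:130,240:252].reshape(-1,3);fl=fl[np.abs(fl[:,2])<25]
print("floor fit",np.polyfit(fl[:,0]-380,fl[:,2],1),np.median(fl[:,2]),len(fl))
A=P[170:215,228:262]
print("tube roof z",np.median(P[205:225,240:252,2]), "knob top", np.sort(P[180:196,188:200,2].ravel())[-20:].round())
for u in (232.5,233.5,236.5,253.5,256,258.5,259.5): print(u,onrail(c,u,215,28).round(1))
for v in (195,200,205):print(v,c["color"][v,215:275].mean(1).astype(int).tolist())
print(c["color"][150:210,246].mean(1).astype(int).tolist())
t=load("top")
g=t["color"]; m=(g.max(2)<30).astype(np.uint8);n,l,st,ce=cv2.connectedComponentsWithStats(m[180:250,270:330].copy())
for i in range(1,n):
    if st[i,4]>25: print(st[i],ce[i]+[270,180],onrail(t,*(ce[i]+[270,180]),46.5 if ce[i][1]>40 else 30).round(1))
for u,v in ((141.5,221.5),):print("dish",onworld(t,u,v,15).round(1))
E
```

```text
floor fit [1.37836990e-04 5.46689426e-01] 0.5165801618323677 1073
tube roof z 26.663033782870233 knob top [ 47.  47.  48.  48.  48.  48.  48.  48.  48.  48.  48.  48.  48.  48.
  48.  48.  48.  48. 506. 506.]
232.5 [185.1  23.   28. ]
233.5 [185.1  21.5  28. ]
236.5 [185.2  16.9  28. ]
253.5 [185.3  -9.   28. ]
256 [185.4 -12.9  28. ]
258.5 [185.4 -16.7  28. ]
259.5 [185.4 -18.2  28. ]
195 [82, 83, 82, 89, 87, 91, 91, 59, 41, 48, 50, 44, 46, 43, 42, 43, 43, 39, 51, 121, 125, 120, 105, 104, 99, 120, 126, 103, 115, 128, 129, 136, 204, 201, 186, 155, 94, 111, 99, 116, 145, 145, 199, 206, 143, 81, 69, 70, 73, 72, 73, 71, 72, 73, 68, 65, 144, 182, 182, 183]
200 [109, 110, 112, 109, 111, 111, 111, 88, 41, 48, 41, 41, 44, 47, 43, 46, 43, 39, 52, 134, 56, 57, 168, 179, 151, 150, 149, 148, 150, 152, 155, 155, 154, 153, 153, 147, 142, 146, 141, 175, 178, 132, 54, 110, 129, 80, 68, 70, 75, 71, 70, 73, 71, 75, 66, 65, 141, 184, 180, 183]
205 [110, 108, 109, 108, 109, 109, 111, 91, 45, 42, 45, 44, 42, 47, 44, 43, 47, 41, 56, 129, 60, 39, 38, 44, 41, 43, 39, 42, 66, 65, 65, 65, 65, 65, 64, 65, 68, 67, 68, 64, 65, 69, 67, 100, 120, 81, 73, 70, 74, 71, 68, 76, 70, 75, 64, 65, 140, 188, 185, 183]
[209, 104, 28, 11, 16, 16, 12, 22, 26, 29, 26, 28, 26, 31, 25, 30, 29, 16, 58, 179, 145, 131, 131, 132, 133, 133, 133, 134, 132, 133, 130, 134, 131, 133, 132, 132, 133, 132, 132, 132, 129, 128, 128, 129, 135, 136, 130, 107, 151, 154, 155, 159, 105, 72, 65, 65, 66, 67, 80, 145]
[ 19  17  11  12 101] [293.75247525 202.57425743] [277.4   4.4  30. ]
[39 53  8  5 28] [312.35714286 234.71428571] [238.7  80.5  46.5]
dish [523.3 353.   15. ]
```

```bash
python3 - <<'E'
from h import *
from workcell import r
s0=r.read_state();c=wrist(r,"w2");s=r.read_state();print(s["t"],s0["tool_pos"],s["tool_pos"],s["dq"].round(2))
print(np.abs(c["ee"]-load("w1")["ee"]).max())
im=c["color"][20:215,150:280,::-1]
im=np.rot90(im); print(im.shape)
cv2.imwrite("pics/w2.png",cv2.resize(im,None,fx=4,fy=4,interpolation=cv2.INTER_CUBIC))
E
```

```text
1.8833 [ 562.76639363 -110.01522195  442.06770658] [ 562.45706719 -111.30761828  440.11046511] [-1.87  1.39  1.96 -0.41 -0.28 -0.01]
0.00466364200928927
(130, 195, 3)
```

View pics/w2.png

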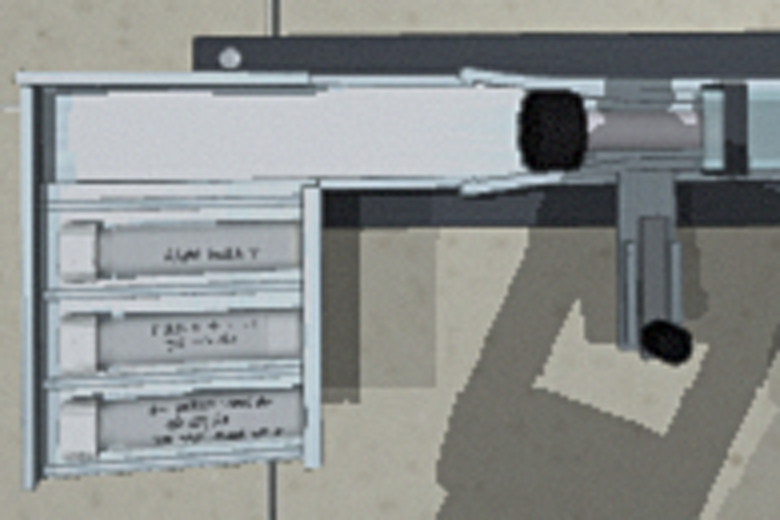

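```bash
python3 - <<'E'
from h import *
from workcell import r
c=load("w2"); c["tp"]=r.read_state()["tool_pos"]*1.0
c["ee"]=r.read_state()["ee_rot"]
L=[("liplo 368,67",304,340,24,368,None),("liplo 362",321,340,24,362,None),("lipup 457",22,200,24,457,None),("lipup 457",24,470,24,457,None),("lipup 453",36,300,24,453,None),
("back out -20.5",90,72,34,None,-20.5),("back out",300,72,34,None,-20.5),("mouth 222",702,130,28,222,None),("knob",670,345,46.5,240,81),("shoulder",587,130,27,278,0),("capend",520,130,27,296,0),
("tube mouth edge+",730,176,28,222,18),("tube edge-",730,82,28,222,-18),("shelfedge",150,183,10,None,16.5)]
for n,X,Y,z,ex,ey in L:
    q=onrail(c,279-Y/4+.1,20+X/4-.4,z); print(n,q.round(1),None if ex is None else round(q[0]-ex,1),None if ey is None else round(q[1]-ey,1))
print(r.read_state()["tool_pos"])
E
```

```text
liplo 368,67 [356.7  76.   24. ] -11.3 None
liplo 362 [351.1  76.3  24. ] -10.9 None
lipup 457 [445.5  26.3  24. ] -11.5 None
lipup 457 [444.9 114.2  24. ] -12.1 None
lipup 453 [441.3  59.   24. ] -11.7 None
back out -20.5 [424.  -15.3  34. ] None 5.2
back out [358.4 -16.   34. ] None 4.5
mouth 222 [213.4   3.9  28. ] -8.6 None
knob [231.7  80.2  46.5] -8.3 -0.8
shoulder [257.2   3.9  27. ] -20.8 3.9
capend [281.9   3.8  27. ] -14.1 3.8
tube mouth edge+ [202.3  21.2  28. ] -19.7 3.2
tube edge- [202.3 -14.   28. ] -19.7 4.0
shelfedge [407.5  21.9  10. ] None 5.4
[ 562.45706719 -111.30761828  440.11046511]
```

```bash
python3 - <<'E'
from h import *
for n,sl in (("w2",lambda P:P[140:212,244:250].mean(1)),("top",lambda P:P[202:206,280:330].mean(0))):
    c=load(n);P=(cloud(c)-O)@F
    q=sl(P);I=(c["color"][140:212,247] if n=="w2" else c["color"][204,280:330]).mean(1).astype(int)
    print(n,[(*p.round().astype(int).tolist(),int(i)) for p,i in zip(q,I)][::1 if n=="top" else 2])
E
```

```text
w2 [(293, 3, 0, 202), (290, 3, 1, 201), (287, 3, 1, 202), (284, 3, 1, 201), (281, 3, 0, 208), (279, 3, 9, 44), (278, 3, 18, 5), (277, 3, 28, 19), (275, 3, 31, 27), (272, 3, 31, 26), (269, 3, 30, 34), (266, 3, 30, 28), (263, 3, 30, 25), (259, 3, 28, 57), (255, 3, 21, 146), (251, 3, 21, 128), (248, 3, 20, 133), (245, 3, 20, 133), (242, 3, 20, 135), (239, 3, 20, 132), (235, 3, 19, 133), (232, 3, 19, 133), (229, 3, 19, 133), (226, 3, 18, 137), (248, 2, 99, 134), (219, 3, 17, 133), (216, 3, 16, 130), (213, 3, 17, 128), (213, 3, 27, 138), (237, 3, 106, 157), (206, 3, 27, 125), (204, 3, 28, 66), (201, 3, 29, 64), (197, 3, 29, 74), (193, 3, 26, 149), (190, 3, 27, 145)]
top [(301, 4, 1, 149), (299, 4, 1, 147), (296, 4, 1, 143), (390, 31, 250, 145), (291, 4, 1, 149), (289, 4, 2, 145), (285, 4, 0, 143), (283, 4, 0, 158), (281, 4, 2, 90), (281, 5, 9, 23), (280, 5, 13, 2), (280, 6, 20, 27), (280, 6, 25, 11), (279, 7, 29, 19), (278, 7, 32, 31), (275, 7, 32, 23), (271, 6, 29, 26), (269, 6, 30, 30), (267, 7, 31, 28), (264, 6, 31, 17), (260, 6, 26, 75), (255, 5, 22, 154), (252, 5, 20, 145), (249, 5, 20, 144), (247, 5, 20, 145), (245, 5, 21, 143), (242, 5, 21, 146), (238, 5, 19, 147), (236, 5, 19, 149), (233, 5, 20, 150), (231, 5, 20, 153), (227, 4, 18, 152), (224, 4, 17, 150), (221, 4, 17, 153), (219, 4, 17, 158), (216, 4, 17, 160), (213, 4, 17, 104), (215, 5, 27, 84), (213, 5, 26, 121), (211, 5, 28, 127), (208, 5, 28, 84), (206, 5, 29, 54), (203, 5, 28, 50), (200, 5, 29, 44), (198, 5, 29, 97), (194, 4, 27, 119), (192, 4, 28, 111), (189, 4, 27, 115), (186, 4, 26, 112), (183, 4, 27, 117)]
```

```bash
cat >> h.py <<'E'
_o=W([-9.5,2.4,0.5]); O,F=frame(0.4,_o)
def rel():
    from workcell import r
    s=r.read_state(); q=F.T@(s["tool_pos"]-O)
    print("t",round(s["t"],2),"rail tcp",q.round(1),"tilt err",Ro.from_matrix(s["ee_rot"].T@T()).as_rotvec().round(4),"w",round(s["width"],1),"f",s["wrist_force"].round(1)); return s
E
python3 - <<'E'
from h import *
s=rel()
rows(s["tool_pos"],s["ee_rot"],W([250,0,60]),T())
E
```

```text
t 1.88 rail tcp [310.1  -4.2 330.3] tilt err [ 0.004  0.004 -0.006] w 0.1 f [ 0.5  0.3 -0.3]
8 rows dp [-0.744, -0.058, 3.38] rot [0.0005, 0.0005, -0.0008]
```

Request:
send_rows([
  {"dp":[-0.744,-0.058,3.38],"rot":[0.0005,0.0005,-0.0008],"gripper":1},
  {"dp":[-0.744,-0.058,3.38],"rot":[0.0005,0.0005,-0.0008],"gripper":1},
  {"dp":[-0.744,-0.058,3.38],"rot":[0.0005,0.0005,-0.0008],"gripper":1},
  {"dp":[-0.744,-0.058,3.38],"rot":[0.0005,0.0005,-0.0008],"gripper":1},
  {"dp":[-0.744,-0.058,3.38],"rot":[0.0005,0.0005,-0.0008],"gripper":1},
  {"dp":[-0.744,-0.058,3.38],"rot":[0.0005,0.0005,-0.0008],"gripper":1},
  {"dp":[-0.744,-0.058,3.38],"rot":[0.0005,0.0005,-0.0008],"gripper":1},
  {"dp":[-0.744,-0.058,3.38],"rot":[0.0005,0.0005,-0.0008],"gripper":1},
])

```text
t: 2.55
tool_pos: [556.0, -86.0, 160.2]
ee_rot: [[-0.003, 1.0, -0.005], [0.95, 0.004, 0.311], [0.311, -0.004, -0.95]]
wrist_force: [-0.4, 0.1, -1.0]
width: 0.1
grip_force: 0.0
```

Request:
send_rows([
  {"dp":[0,0,0],"rot":[0,0,0],"gripper":1},
  {"dp":[0,0,0],"rot":[0,0,0],"gripper":1},
  {"dp":[0,0,0],"rot":[0,0,0],"gripper":1},
  {"dp":[0,0,0],"rot":[0,0,0],"gripper":1},
])

```text
t: 2.88
tool_pos: [559.1, -86.4, 166.7]
ee_rot: [[-0.006, 1.0, 0.001], [0.951, 0.006, 0.309], [0.309, 0.003, -0.951]]
wrist_force: [0.5, 1.3, -0.1]
width: -0.0
grip_force: 0.0
```

```bash
python3 - <<'E'
from h import *
s=rel()
rows(s["tool_pos"],s["ee_rot"],W([250,0,24.5]),T(),4)
E
```

```text
t 2.88 rail tcp [249.3  -1.   62.6] tilt err [ 0.0032  0.0004 -0.0005] w -0.0 f [ 0.5  1.3 -0.1]
4 rows dp [0.017, -0.027, 0.952] rot [0.0008, 0.0001, -0.0001]
```

Request:
send_rows([
  {"dp":[0,-0.02,0.6],"rot":[0,0,0],"gripper":1},
  {"dp":[0,-0.02,0.6],"rot":[0,0,0],"gripper":1},
  {"dp":[0,-0.02,0.6],"rot":[0,0,0],"gripper":1},
  {"dp":[0,-0.02,0.6],"rot":[0,0,0],"gripper":1},
  {"dp":[0,0,0.6],"rot":[0,0,0],"gripper":1},
  {"dp":[0,0,0.5],"rot":[0,0,0],"gripper":1},
  {"dp":[0,0,0],"rot":[0,0,0],"gripper":1},
  {"dp":[0,0,0],"rot":[0,0,0],"gripper":1},
])

```text
t: 3.55
tool_pos: [556.2, -73.9, 129.8]
ee_rot: [[-0.006, 1.0, -0.004], [0.95, 0.007, 0.311], [0.311, -0.002, -0.95]]
wrist_force: [-0.6, -0.2, 0.2]
width: -0.3
grip_force: 0.0
```

```bash
python3 - <<'E'
from h import *
s=rel()
E
```

```text
t 3.55 rail tcp [249.9   1.8  23.6] tilt err [-0.0022 -0.0021 -0.0009] w -0.3 f [-0.6 -0.2  0.2]
```

Request:
send_rows([
  {"dp":[0.55,0.01,0],"rot":[0,0,0],"gripper":1},
  {"dp":[0.55,0.01,0],"rot":[0,0,0],"gripper":1},
  {"dp":[0.55,0.01,0],"rot":[0,0,0],"gripper":1},
  {"dp":[0.55,0.01,0],"rot":[0,0,0],"gripper":1},
  {"dp":[0.55,0.01,0],"rot":[0,0,0],"gripper":1},
  {"dp":[0.55,0.01,0],"rot":[0,0,0],"gripper":1},
  {"dp":[0.55,0.01,0],"rot":[0,0,0],"gripper":1},
  {"dp":[0.55,0.01,0],"rot":[0,0,0],"gripper":1},
])

```text
t: 4.22
tool_pos: [557.1, -31.7, 144.4]
ee_rot: [[-0.006, 1.0, -0.003], [0.951, 0.007, 0.31], [0.311, -0.001, -0.951]]
wrist_force: [0.7, 0.1, 1.0]
width: 0.1
grip_force: 0.0
```

```bash
python3 - <<'E'
from h import *
s=rel()
E
```

```text
t 4.22 rail tcp [294.4   0.6  24.4] tilt err [-0.0011 -0.0016 -0.0006] w 0.1 f [0.7 0.1 1. ]
```

Request:
send_rows([
  {"dp":[0.6,0,0],"rot":[0,0,0],"gripper":1},
  {"dp":[0.6,0,0],"rot":[0,0,0],"gripper":1},
  {"dp":[0.6,0,0],"rot":[0,0,0],"gripper":1},
  {"dp":[0.6,0,0],"rot":[0,0,0],"gripper":1},
  {"dp":[0.6,0,0],"rot":[0,0,0],"gripper":1},
  {"dp":[0.6,0,0],"rot":[0,0,0],"gripper":1},
  {"dp":[0.6,0,0],"rot":[0,0,0],"gripper":1},
  {"dp":[0.6,0,0],"rot":[0,0,0],"gripper":1},
])

```text
t: 4.88
tool_pos: [556.8, 13.8, 159.2]
ee_rot: [[-0.006, 1.0, -0.003], [0.951, 0.007, 0.311], [0.311, -0.001, -0.951]]
wrist_force: [-0.3, 0.2, -0.1]
width: 0.4
grip_force: 0.0
```

Request:
send_rows([
  {"dp":[0,0,-0.3],"rot":[0,0,0],"gripper":1},
  {"dp":[0,0,-1.5],"rot":[0,0,0],"gripper":1},
  {"dp":[-1,0,-3],"rot":[0,0,0],"gripper":-0.1},
  {"dp":[-1,0,-3],"rot":[0,0,0],"gripper":-0.1},
  {"dp":[-0.5,0,-1],"rot":[0,0,0],"gripper":-0.1},
  {"dp":[0,0,0],"rot":[0,0,0],"gripper":-0.1},
  {"dp":[0,0,0],"rot":[0,0,0],"gripper":-0.1},
])

```text
t: 5.47
tool_pos: [557.3, -37.9, 234.5]
ee_rot: [[-0.005, 1.0, -0.003], [0.95, 0.006, 0.311], [0.311, -0.001, -0.95]]
wrist_force: [-0.3, -0.5, -1.0]
width: 46.8
grip_force: 0.0
```

```bash
python3 - <<'E'
from h import *
from workcell import r
s=rel();c=wrist(r,"w3");t=r.read_camera("top");np.savez("top3.npz",**{k:np.array(v) for k,v in t.items()})
P=(cloud(t)-O)@F
for v in(203,204,206): print([tuple(p.round().astype(int).tolist()) for p in P[v,236:306:2]])
E
```

```text
t 5.47 rail tcp [316.4   0.4 112.1] tilt err [-0.0008 -0.0018 -0.0017] w 46.8 f [-0.3 -0.5 -1. ]
[(420, 1, 0), (416, 1, 1), (411, 0, 1), (405, 0, -1), (402, 0, 3), (397, 1, 4), (391, 0, 0), (386, 0, 0), (381, 0, 0), (377, 0, 3), (373, 0, 4), (367, 0, 1), (362, 0, 1), (357, 0, 1), (351, -1, 0), (347, -1, 1), (341, -1, 0), (337, -1, 2), (331, -1, 1), (327, -1, 4), (321, -1, 2), (315, -1, -1), (311, -1, 1), (306, -1, 1), (301, -1, 1), (296, -1, 2), (290, -2, 1), (290, 0, 15), (288, 1, 22), (286, 1, 30), (281, 1, 29), (277, 1, 31), (271, 1, 29), (263, 0, 23), (257, 0, 21)]
[(421, 3, 3), (415, 3, -2), (410, 3, -1), (406, 3, 1), (401, 3, 1), (396, 2, -1), (392, 3, 4), (385, 2, -2), (382, 3, 3), (377, 2, 2), (371, 2, -2), (365, 2, -4), (362, 2, 2), (356, 2, -1), (351, 2, 0), (347, 2, 1), (342, 2, 1), (337, 2, 2), (331, 1, 0), (326, 1, -1), (322, 1, 2), (317, 2, 4), (312, 1, 4), (306, 1, 1), (301, 1, 3), (295, 1, 1), (290, 1, 1), (289, 2, 11), (289, 3, 24), (287, 4, 31), (282, 4, 31), (277, 4, 32), (270, 3, 28), (262, 2, 20), (256, 2, 20)]
[(420, 8, 0), (415, 7, 0), (410, 7, -3), (406, 7, 1), (401, 7, 0), (397, 7, 2), (391, 7, 1), (386, 7, -1), (382, 7, 2), (375, 7, -3), (372, 7, 1), (367, 7, 1), (362, 7, 1), (356, 6, -2), (351, 7, 0), (347, 7, 2), (341, 6, 0), (337, 6, 1), (331, 6, 1), (327, 6, 2), (320, 6, -3), (317, 6, 4), (311, 6, 0), (305, 6, -1), (301, 6, 2), (296, 6, 2), (290, 6, 0), (291, 7, 15), (289, 8, 24), (286, 8, 27), (283, 9, 33), (276, 8, 29), (264, 6, 14), (260, 7, 15), (254, 6, 13)]
```

```bash
python3 - <<'E'
from h import *
for n in("w2","w3"):
    c=load(n);H=c["hand_eye"];z=c["range_z"];v,u=np.indices(z.shape)
    P=np.stack([(u-c["cx"])/c["fx"]*z,(v-c["cy"])/c["fy"]*z,z],-1)@H[:3,:3].T+H[:3,3]
    for vv in range(196,262,4):
        print(n,vv,[tuple(P[vv,uu].round().astype(int).tolist()) for uu in ((236,243,249,255,262) if n=="w2" else (200,206,212,249,286,292,298))])
im=load("w3")["color"][:,:,::-1];cv2.imwrite("pics/w3.png",cv2.resize(im,None,fx=1.5,fy=1.5))
E
```

```text
w2 196 [(-96, -22, 328), (-88, -10, 306), (-89, -1, 307), (-89, 8, 307), (-125, 22, 414)]
w2 200 [(-95, -21, 308), (-95, -10, 306), (-95, -1, 307), (-95, 8, 306), (-132, 22, 413)]
w2 204 [(-101, -21, 304), (-100, -10, 303), (-100, -1, 303), (-100, 8, 302), (-138, 22, 408)]
w2 208 [(-117, -22, 332), (-108, -11, 307), (-107, -1, 306), (-108, 8, 306), (-145, 22, 405)]
w2 212 [(-125, -22, 333), (-114, -11, 306), (-114, -1, 307), (-114, 8, 305), (-152, 22, 404)]
w2 216 [(-131, -22, 332), (-121, -11, 307), (-121, -1, 306), (-121, 8, 307), (-159, 22, 402)]
w2 220 [(-138, -23, 332), (-127, -11, 305), (-127, -1, 305), (-127, 8, 307), (-166, 22, 400)]
w2 224 [(-145, -23, 332), (-134, -11, 306), (-134, -1, 306), (-134, 8, 307), (-173, 22, 397)]
w2 228 [(-152, -23, 332), (-140, -11, 305), (-140, -1, 305), (-140, 8, 306), (-180, 22, 394)]
w2 232 [(10, -6, -37), (11, -3, -38), (10, -1, -37), (11, 2, -39), (10, 5, -38)]
w2 236 [(11, -6, -42), (10, -3, -42), (11, -1, -42), (10, 2, -42), (10, 5, -41)]
w2 240 [(10, -6, -45), (10, -3, -45), (11, -1, -46), (10, 2, -45), (11, 5, -46)]
w2 244 [(11, -6, -5
[... 1786 characters left out ...]
, (-114, -47, 210), (-57, -1, 92), (-110, 44, 201), (-113, 52, 208), (-114, 60, 210)]
w3 244 [(-65, -45, 101), (-65, -40, 101), (-66, -34, 102), (-61, -1, 93), (-113, 44, 197), (-119, 52, 208), (-120, 60, 210)]
w3 248 [(-65, -44, 93), (-68, -40, 100), (-68, -34, 100), (-64, -1, 92), (-118, 44, 197), (-123, 52, 206), (-123, 60, 206)]
w3 252 [(-68, -44, 91), (-71, -40, 98), (-70, -34, 96), (-68, -1, 93), (-123, 44, 196), (-128, 52, 205), (-128, 60, 205)]
w3 256 [(-72, -44, 91), (-73, -39, 93), (-71, -33, 90), (-73, -1, 93), (-128, 44, 194), (-133, 52, 203), (-133, 60, 203)]
w3 260 [(-75, -44, 91), (-75, -39, 91), (-75, -33, 90), (-77, -1, 94), (-132, 44, 192), (-137, 52, 201), (-137, 60, 201)]
```

View pics/w3.png

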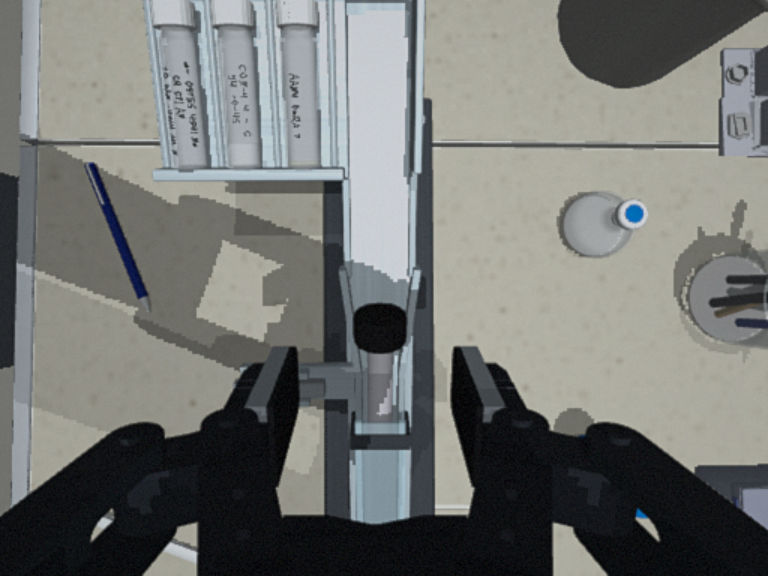

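```bash
python3 - <<'E'
from h import *
from workcell import r
print("hold",r.hold_point_z,[a for a in dir(r) if a[0]!='_'])
s=rel()
t=r.read_camera("scene");np.savez("sc3.npz",**{k:np.array(v) for k,v in t.items()})
for n,t in (("scene",t),("top3",load("top3"))):
    Q=(cloud(t)-s["tool_pos"])@s["ee_rot"]
    m=(np.abs(Q[...,0])<25)&(np.abs(Q[...,1])<50)&(Q[...,2]>-110)&(Q[...,2]<30)
    q=Q[m];print(n,len(q));
    h,e=np.histogram(q[:,2],bins=range(-110,31,5));print(dict(zip(e[:-1].tolist(),h.tolist())))
    print(q[np.argsort(-q[:,2])[:12]].round().tolist())
E
```

```text
hold 18.700000000000003 ['PlanningError', 'hold_point_z', 'read_camera', 'read_state', 'sign_off']
t 5.57 rail tcp [316.8   1.4 110.1] tilt err [-0.0042 -0.003  -0.0014] w 47.3 f [-0.2 -0.4 -0.6]
scene 371
{-110: 28, -105: 41, -100: 29, -95: 26, -90: 36, -85: 34, -80: 25, -75: 16, -70: 20, -65: 17, -60: 20, -55: 20, -50: 17, -45: 21, -40: 14, -35: 7, -30: 0, -25: 0, -20: 0, -15: 0, -10: 0, -5: 0, 0: 0, 5: 0, 10: 0, 15: 0, 20: 0, 25: 0}
[[-4.0, -30.0, -33.0], [-3.0, 24.0, -33.0], [2.0, -28.0, -33.0], [9.0, 29.0, -33.0], [2.0, 25.0, -33.0], [11.0, -25.0, -33.0], [10.0, 25.0, -34.0], [15.0, -30.0, -35.0], [8.0, 30.0, -36.0], [10.0, -24.0, -36.0], [-1.0, 24.0, -36.0], [4.0, 25.0, -37.0]]
top3 385
{-110: 26, -105: 43, -100: 21, -95: 27, -90: 100, -85: 42, -80: 21, -75: 9, -70: 7, -65: 16, -60: 11, -55: 22, -50: 13, -45: 18, -40: 8, -35: 1, -30: 0, -25: 0, -20: 0, -15: 0, -10: 0, -5: 0, 0: 0, 5: 0, 10: 0, 15: 0, 20: 0, 25: 0}
[[-5.0, 23.0, -32.0], [-1.0, 22.0, -35.0], [-5.0, 22.0, -35.0], [2.0, 22.0, -36.0], [-7.0, 22.0, -36.0], [11.0, 28.0, -37.0], [7.0, 32.0, -39.0], [7.0, 34.0, -39.0], [13.0, 23.0, -40.0], [12.0, -29.0, -40.0], [10.0, -31.0, -41.0], [12.0, -27.0, -41.0]]
```

```bash
python3 - <<'E'
from h import *
s=rel()
rows(s["tool_pos"],s["ee_rot"],W([250,0,24]),T(),5)
E
```

```text
t 5.62 rail tcp [316.9   1.5 110. ] tilt err [-0.0045 -0.003  -0.0013] w 46.8 f [ 0.1 -0.6 -0.9]
5 rows dp [-1.34, 0.036, 1.717] rot [-0.0009, -0.0006, -0.0003]
```

Request:
send_rows([
  {"dp":[-1.34,0.02,1.7],"rot":[-0.0005,-0.0005,0],"gripper":1},
  {"dp":[-1.34,0.02,1.7],"rot":[-0.0005,-0.0005,0],"gripper":1},
  {"dp":[-1.34,0.02,1.7],"rot":[-0.0005,-0.0005,0],"gripper":1},
  {"dp":[-1.34,0.02,1.7],"rot":[-0.0005,-0.0005,0],"gripper":1},
  {"dp":[-1.34,0.02,1.7],"rot":[-0.0005,-0.0005,0],"gripper":1},
  {"dp":[0,0,0],"rot":[0,0,0],"gripper":1},
  {"dp":[0,0,0],"rot":[0,0,0],"gripper":1},
  {"dp":[0,0,0],"rot":[0,0,0],"gripper":1},
])

```text
t: 6.28
tool_pos: [558.6, -74.5, 133.7]
ee_rot: [[-0.006, 1.0, -0.001], [0.951, 0.006, 0.309], [0.309, 0.001, -0.951]]
wrist_force: [0.5, 0.5, 0.4]
width: 0.3
grip_force: 0.0
```

Request:
send_rows([
  {"dp":[0,0,0.6],"rot":[0,0,0],"gripper":1},
  {"dp":[0,0,0.6],"rot":[0,0,0],"gripper":1},
  {"dp":[0,0,0.6],"rot":[0,0,0],"gripper":1},
  {"dp":[0,0,0.6],"rot":[0,0,0],"gripper":1},
  {"dp":[0,0,0.6],"rot":[0,0,0],"gripper":1},
  {"dp":[0,0,0],"rot":[0,0,0],"gripper":1},
  {"dp":[0,0,0],"rot":[0,0,0],"gripper":1},
])

```text
t: 6.87
tool_pos: [558.0, -65.6, 104.1]
ee_rot: [[-0.006, 1.0, -0.002], [0.951, 0.006, 0.309], [0.309, -0.0, -0.951]]
wrist_force: [0.2, 0.1, -0.7]
width: 0.2
grip_force: 0.0
```

```bash
python3 - <<'E'
from h import *
from workcell import r
s=rel()
t=r.read_camera("scene")
Q=(cloud(t)-s["tool_pos"])@s["ee_rot"]
q=Q[(np.abs(Q[...,0])<20)&(np.abs(Q[...,1])<16)&(Q[...,2]>-80)&(Q[...,2]<0)]
h,e=np.histogram(q[:,2],bins=range(-80,1,4));print(dict(zip(e[:-1].tolist(),h.tolist())))
c=wrist(r,"w4");P=(cloud(c)-O)@F
print([tuple(p.round().astype(int).tolist()) for p in P[150:250:3,249]])
E
```

```text
t 6.87 rail tcp [249.8  -0.   -3.4] tilt err [ 0.0001  0.0004 -0.001 ] w 0.2 f [ 0.2  0.1 -0.7]
{-80: 12, -76: 11, -72: 9, -68: 10, -64: 10, -60: 10, -56: 11, -52: 10, -48: 7, -44: 11, -40: 9, -36: 6, -32: 4, -28: 0, -24: 0, -20: 5, -16: 11, -12: 4, -8: 1, -4: 3}
[(290, 0, 0), (289, 0, 4), (288, 0, 9), (288, 0, 14), (288, 0, 18), (287, 0, 22), (287, 0, 26), (286, 0, 30), (285, 0, 31), (284, 0, 32), (283, 0, 31), (281, 0, 29), (279, 0, 29), (278, 0, 30), (277, 0, 29), (275, 0, 30), (274, 0, 29), (273, 0, 30), (271, 0, 29), (269, 0, 29), (265, 0, 20), (263, 0, 21), (262, 0, 20), (261, 0, 21), (259, 0, 22), (257, 0, 20), (255, 0, 19), (260, 0, 34), (260, 0, 37), (260, 0, 40), (261, 0, 44), (260, 0, 46), (261, 0, 49), (260, 0, 51)]
```

Request:
send_rows([
  {"dp":[0,0,0.4],"rot":[0,0,0],"gripper":1},
  {"dp":[0,0,0.4],"rot":[0,0,0],"gripper":1},
  {"dp":[0,0,0],"rot":[0,0,0],"gripper":1},
  {"dp":[0.5,0,0],"rot":[0,0,0],"gripper":1},
  {"dp":[0.5,0,0],"rot":[0,0,0],"gripper":1},
  {"dp":[0.5,0,0],"rot":[0,0,0],"gripper":1},
  {"dp":[0.5,0,0],"rot":[0,0,0],"gripper":1},
  {"dp":[0.5,0,0],"rot":[0,0,0],"gripper":1},
])

```text
t: 7.63
tool_pos: [558.5, -39.3, 105.4]
ee_rot: [[-0.006, 1.0, -0.0], [0.951, 0.006, 0.308], [0.308, 0.002, -0.951]]
wrist_force: [0.2, -1.4, 2.9]
width: -0.1
grip_force: 2.0
```

```bash
python3 - <<'E'
from h import *
from workcell import r
s=rel()
c=wrist(r,"w4");P=(cloud(c)-O)@F
print([tuple(p.round().astype(int).tolist()) for p in P[150:250:3,249]])
E
```

```text
t 7.63 rail tcp [275.2  -0.8 -10.2] tilt err [ 0.002   0.0013 -0.0005] w -0.1 f [ 0.2 -1.4  2.9]
[(317, 0, -1), (315, 0, 1), (315, 0, 5), (314, 0, 8), (314, 0, 13), (313, 0, 17), (313, 0, 21), (312, 0, 25), (312, 0, 28), (311, 0, 30), (310, 0, 30), (309, 0, 29), (307, 0, 29), (306, 0, 30), (305, 0, 30), (303, 0, 30), (302, 0, 30), (301, 0, 29), (299, 0, 28), (298, 0, 29), (296, 0, 28), (295, 0, 28), (290, 0, 21), (289, 0, 21), (287, 0, 20), (286, 0, 20), (284, 0, 20), (286, 0, 27), (286, 0, 29), (286, 0, 32), (286, 0, 36), (286, 0, 38), (286, 0, 41), (286, 0, 43)]
```

Request:
send_rows([
  {"dp":[0.5,0,-0.15],"rot":[0,0,0],"gripper":1},
  {"dp":[0.6,0,0],"rot":[0,0,0],"gripper":1},
  {"dp":[0.6,0,0],"rot":[0,0,0],"gripper":1},
  {"dp":[0.6,0,0],"rot":[0,0,0],"gripper":1},
  {"dp":[0.6,0,0],"rot":[0,0,0],"gripper":1},
  {"dp":[0.6,0,0],"rot":[0,0,0],"gripper":1},
  {"dp":[0,0,0],"rot":[0,0,0],"gripper":1},
])

```text
t: 8.27
tool_pos: [558.0, -5.6, 117.4]
ee_rot: [[-0.007, 1.0, -0.001], [0.951, 0.007, 0.309], [0.309, 0.001, -0.951]]
wrist_force: [0.5, 1.2, 0.5]
width: 0.1
grip_force: 0.0
```

```bash
python3 - <<'E'
from h import *
from workcell import r
s=rel()
c=wrist(r,"w4");P=(cloud(c)-O)@F
print([tuple(p.round().astype(int).tolist()) for p in P[150:250:3,249]])
E
```

```text
t 8.27 rail tcp [310.9  -0.5  -9.3] tilt err [0.0011 0.0004 0.0004] w 0.1 f [0.5 1.2 0.5]
[(352, 0, 0), (351, 0, -1), (349, 0, -1), (348, 0, 0), (383, 0, 163), (347, 0, 10), (347, 0, 15), (346, 0, 18), (345, 0, 20), (345, 0, 25), (345, 0, 28), (344, 0, 30), (343, 0, 31), (342, 0, 30), (340, 0, 31), (339, 0, 30), (338, 0, 30), (336, 0, 29), (335, 0, 30), (333, 0, 30), (332, 0, 29), (331, 0, 29), (329, 0, 28), (328, 0, 30), (323, 0, 21), (321, 0, 21), (320, 0, 20), (321, 0, 28), (321, 0, 30), (321, 0, 33), (321, 0, 36), (322, 0, 40), (321, 0, 42), (321, 0, 44)]
```

Request:
send_rows([
  {"dp":[0.6,0,0],"rot":[0,0,0],"gripper":1},
  {"dp":[0.6,0,0],"rot":[0,0,0],"gripper":1},
  {"dp":[0.6,0,0],"rot":[0,0,0],"gripper":1},
  {"dp":[0.6,0,0],"rot":[0,0,0],"gripper":1},
  {"dp":[0.5,0,0],"rot":[0,0,0],"gripper":1},
  {"dp":[0,0,-1],"rot":[0,0,0],"gripper":1},
  {"dp":[0,0,-2],"rot":[0,0,0],"gripper":0},
  {"dp":[0,0,-2],"rot":[0,0,0],"gripper":0},
])

```text
t: 8.98
tool_pos: [557.3, 5.5, 173.9]
ee_rot: [[-0.006, 1.0, -0.003], [0.951, 0.006, 0.309], [0.309, -0.001, -0.951]]
wrist_force: [0.4, -1.0, -0.5]
width: 23.2
grip_force: 0.0
```

Request:
send_rows([
  {"dp":[0,0,-1],"rot":[0,0,0],"gripper":0},
  {"dp":[0,0,0],"rot":[0,0,0],"gripper":0},
  {"dp":[0,0,0],"rot":[0,0,0],"gripper":0},
  {"dp":[0,0,0],"rot":[0,0,0],"gripper":0},
  {"dp":[0,0,0],"rot":[0,0,0],"gripper":0},
])

```text
t: 9.4
tool_pos: [557.1, 2.6, 181.5]
ee_rot: [[-0.005, 1.0, -0.003], [0.951, 0.006, 0.309], [0.309, -0.002, -0.951]]
wrist_force: [-0.6, 0.5, -0.5]
width: 42.8
grip_force: 0.0
```

```bash
python3 - <<'E'
from h import *
from workcell import r
s=rel()
t=r.read_camera("top");P=(cloud(t)-O)@F
for v in (203,204,205): print([tuple(p.round().astype(int).tolist()) for p in P[v,255:300:1]])
c=wrist(r,"w5");P=(cloud(c)-O)@F
print([tuple(p.round().astype(int).tolist()) for p in P[150:270:3,249]])
for n,uu in (("L",range(190,300,3)),): print([tuple(p.round().astype(int).tolist()) for p in P[245,190:300:3]])
E
```

```text
t 9.4 rail tcp [338.6   0.4  49.2] tilt err [-0.0011  0.0001 -0.0015] w 42.8 f [-0.6  0.5 -0.5]
[(374, 0, 0), (371, 0, 0), (369, 0, 1), (366, 0, 0), (364, 0, 2), (361, 0, 0), (358, -1, -1), (356, -1, 0), (354, -1, -1), (352, 0, 3), (348, -1, -1), (346, -1, -2), (344, -1, 1), (342, -1, 1), (337, -1, -3), (336, -1, 1), (334, -1, 2), (332, -1, 2), (330, -1, 4), (326, -1, -1), (323, -1, 0), (321, -1, 1), (319, -1, 2), (315, -1, 0), (313, -1, 1), (309, -2, -3), (309, -1, 4), (305, -1, 1), (303, -1, 2), (300, -2, -1), (297, -2, -1), (295, -2, 1), (356, 15, 159), (357, 16, 167), (360, 17, 180), (372, 21, 215), (371, 21, 217), (371, 22, 223), (371, 22, 227), (409, 32, 323), (410, 33, 328), (410, 33, 333), (410, 34, 338), (412, 35, 345), (410, 35, 345)]
[(375, 2, 4), (372, 2, 3), (370, 2, 4), (366, 2, -1), (364, 2, 1), (362, 2, 2), (359, 2, 1), (356, 2, 0), (353, 2, -1), (352, 2, 2), (349, 2, 1), (346, 2, 1), (343, 2, -1), (340, 1, -2), (339, 2, 2), (336, 1, 0), (332, 1, -3), (331, 1, -1), (328, 1, -1), (326, 1, -1), (324, 1, 1), (320, 1, -2), (318, 1, 0), (315, 1, -1), (313, 1, -1), (311, 1,
[... 1333 characters left out ...]
303, 1, 1), (300, 1, 0), (298, 1, 0), (296, 1, 0), (293, 1, -1), (291, 1, 1), (288, 1, 0), (286, 1, 0), (286, 1, 4), (285, 1, 8)]
[(349, 25, 100), (348, 24, 98), (349, 22, 100), (346, 22, 92), (342, 22, 84), (244, 50, -109), (243, 47, -111), (248, 42, -101), (248, 39, -101), (247, 36, -102), (248, 32, -101), (304, 19, 11), (305, 17, 12), (299, 16, 0), (299, 14, 1), (299, 12, 0), (299, 9, 0), (299, 7, -1), (299, 5, 0), (299, 3, 1), (299, 1, 0), (299, -1, 0), (299, -4, 1), (299, -6, 0), (299, -8, 1), (298, -10, -1), (299, -12, 0), (299, -15, 0), (299, -17, -1), (299, -19, 0), (305, -20, 13), (305, -22, 11), (247, -37, -102), (247, -41, -102), (248, -44, -101), (243, -48, -111), (343, -21, 87)]
```

Request:
send_rows([
  {"dp":[-0.5,0,-1.5],"rot":[0,0,0],"gripper":0},
  {"dp":[-1,0,-2],"rot":[0,0,0],"gripper":0},
  {"dp":[-1,0,-1.5],"rot":[0,0,0],"gripper":0},
  {"dp":[-1,0,-1],"rot":[0,0,0],"gripper":0},
  {"dp":[-0.5,0,0],"rot":[0,0,0],"gripper":0},
  {"dp":[0,0,0],"rot":[0,0,0],"gripper":0},
  {"dp":[0,0,0],"rot":[0,0,0],"gripper":0},
])

```text
t: 10.08
tool_pos: [557.7, -54.3, 226.6]
ee_rot: [[-0.005, 1.0, -0.002], [0.951, 0.005, 0.309], [0.309, -0.001, -0.951]]
wrist_force: [-0.5, 0.5, -0.6]
width: 42.3
grip_force: 0.0
```

```bash
python3 - <<'E'
from h import *
from workcell import r
s=rel()
c=wrist(r,"w6");P=(cloud(c)-O)@F
for u in (244,249): print([tuple(p.round().astype(int).tolist()) for p in P[170:300:2,u]])
im=c["color"][:,:,::-1];cv2.imwrite("pics/w6.png",cv2.resize(im,None,fx=1.5,fy=1.5))
E
```

```text
t 10.08 rail tcp [2.984e+02 1.000e-01 1.097e+02] tilt err [-0.0002 -0.0002 -0.0021] w 42.3 f [-0.5  0.5 -0.6]
[(300, 6, 0), (298, 6, 0), (296, 6, 1), (294, 6, -1), (293, 6, 0), (291, 6, 0), (289, 6, 1), (287, 6, 0), (285, 6, 0), (286, 6, 8), (285, 5, 11), (284, 5, 13), (284, 5, 19), (284, 5, 24), (283, 5, 27), (282, 5, 29), (281, 5, 30), (279, 5, 30), (278, 5, 30), (275, 5, 28), (274, 5, 29), (272, 5, 29), (270, 5, 29), (268, 5, 28), (267, 5, 30), (260, 6, 18), (258, 6, 16), (256, 6, 17), (254, 6, 16), (252, 6, 15), (250, 6, 15), (249, 6, 17), (246, 6, 14), (244, 6, 14), (242, 6, 15), (240, 6, 15), (238, 6, 14), (237, 6, 16), (234, 6, 14), (232, 6, 13), (230, 6, 13), (229, 6, 15), (226, 6, 13), (223, 6, 12), (222, 6, 13), (219, 6, 11), (218, 6, 13), (223, 6, 25), (222, 6, 26), (220, 6, 27), (218, 6, 26), (216, 6, 27), (215, 6, 29), (213, 6, 28), (211, 6, 28), (210, 6, 29), (207, 6, 28), (204, 6, 26), (201, 6, 25), (201, 6, 27), (198, 6, 26), (195, 6, 26), (194, 6, 27), (191, 6, 25), (190, 6, 26)]
[(300, 1, 1), (298, 1, 0), (296, 1, 0), (294, 1, 0), (292, 1, 0), (291, 1, 0), (289, 1, 0), (287, 1, 0), (285, 1, 0), (285, 1, 6), (285, 1, 11), (284, 1, 15), (284, 1, 19), (283, 1, 23), (283, 1, 27), (283, 1, 30), (370, 0, 282), (279, 1, 30), (278, 1, 31), (276, 1, 30), (275, 1, 31), (273, 1, 31), (271, 1, 30), (269, 1, 30), (267, 1, 29), (265, 1, 29), (260, 1, 21), (258, 1, 21), (255, 1, 19), (255, 1, 22), (252, 1, 21), (250, 1, 19), (249, 1, 20), (246, 1, 19), (245, 1, 20), (242, 1, 19), (240, 1, 19), (239, 1, 20), (236, 1, 18), (234, 1, 18), (232, 1, 17), (230, 1, 17), (228, 1, 18), (226, 1, 17), (224, 1, 17), (222, 1, 17), (219, 1, 15), (223, 1, 25), (221, 1, 25), (220, 1, 26), (218, 1, 26), (216, 1, 27), (216, 1, 30), (213, 1, 28), (212, 1, 29), (209, 1, 27), (207, 1, 28), (204, 1, 26), (202, 1, 27), (200, 1, 27), (198, 1, 26), (196, 1, 26), (192, 1, 24), (192, 1, 27), (190, 1, 27)]
```

View pics/w6.png

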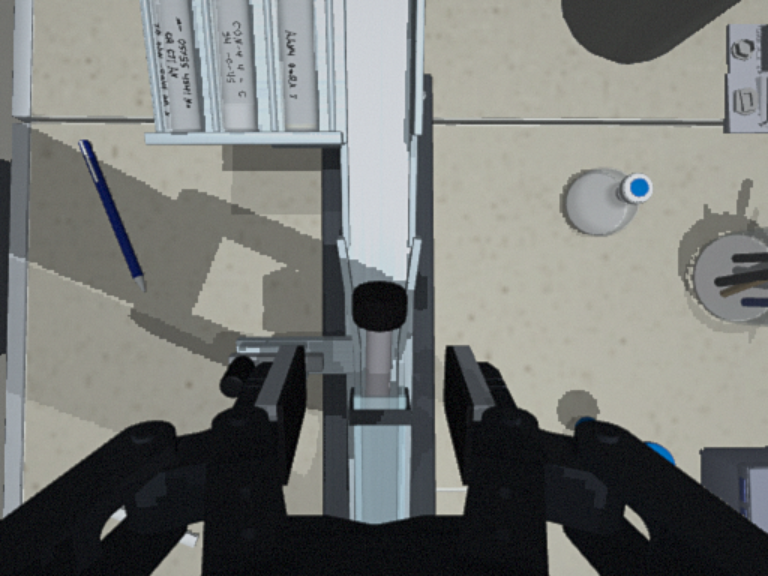

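```bash
python3 - <<'E'
from h import *
from workcell import r
s=rel()
c=load("w6");Q=(cloud(c)-c["tp"])@c["ee"]
m=(np.abs(Q[...,0])<16)&(np.abs(Q[...,1])<45)&(Q[...,2]>-70)&(Q[...,2]<10)
q=Q[m];o=np.argsort(-q[:,2]);print("wrist",q[o[:25:3]].round(1).tolist())
for n in("scene","top"):
    t=r.read_camera(n);Q=(cloud(t)-s["tool_pos"])@s["ee_rot"]
    m=(np.abs(Q[...,0])<16)&(np.abs(Q[...,1])<45)&(Q[...,2]>-70)&(Q[...,2]<10)
    q=Q[m];o=np.argsort(-q[:,2]);print(n,q[o[:16:2]].round(1).tolist())
rows(s["tool_pos"],s["ee_rot"],W([274,0,0]),T(),5)
E
```

```text
t 10.13 rail tcp [2.987e+02 2.000e-01 1.095e+02] tilt err [-0.0005 -0.0002 -0.0016] w 43.0 f [ 0.6 -0.3  0.1]
wrist [[3.5, -22.0, -31.3], [4.2, -21.9, -31.8], [2.8, -21.9, -32.0], [1.3, 20.8, -32.1], [2.5, -21.9, -32.4], [3.5, 20.7, -32.5], [-2.0, 20.9, -32.7], [0.2, 20.8, -32.9], [0.8, 20.7, -33.0]]
scene [[3.3, -26.5, -30.7], [-0.2, 22.1, -31.5], [10.1, 21.2, -33.1], [9.7, -21.6, -33.6], [8.0, 29.7, -34.1], [10.8, -25.4, -34.7], [10.2, 25.3, -35.4], [11.4, 21.2, -36.6]]
top [[7.1, -29.2, -30.7], [-2.7, 19.7, -32.6], [-6.8, 19.7, -33.9], [11.4, -25.5, -35.5], [12.8, -27.8, -38.3], [8.7, -30.0, -39.2], [7.0, -34.2, -40.3], [11.5, -23.8, -40.7]]
5 rows dp [-0.494, 0.005, 2.19] rot [-0.0001, -0.0, -0.0003]
```

Request:
send_rows([
  {"dp":[-0.49,0,2.2],"rot":[0,0,0],"gripper":0},
  {"dp":[-0.49,0,2.2],"rot":[0,0,0],"gripper":0},
  {"dp":[-0.49,0,2.2],"rot":[0,0,0],"gripper":0},
  {"dp":[-0.49,0,2.2],"rot":[0,0,0],"gripper":0},
  {"dp":[-0.49,0,1.5],"rot":[0,0,0],"gripper":0},
  {"dp":[0,0,0.7],"rot":[0,0,0],"gripper":0},
  {"dp":[0,0,0],"rot":[0,0,0],"gripper":0},
  {"dp":[0,0,0],"rot":[0,0,0],"gripper":0},
])

```text
t: 10.9
tool_pos: [558.4, -43.3, 115.9]
ee_rot: [[-0.006, 1.0, -0.001], [0.951, 0.006, 0.308], [0.308, 0.001, -0.951]]
wrist_force: [0.4, -0.5, 1.1]
width: 42.6
grip_force: 0.0
```

Request:
send_rows([
  {"dp":[0,0,0.5],"rot":[0,0,0],"gripper":0},
  {"dp":[0,0,0.5],"rot":[0,0,0],"gripper":0},
  {"dp":[0,0,0.4],"rot":[0,0,0],"gripper":0},
  {"dp":[0,0,0.4],"rot":[0,0,0],"gripper":0},
  {"dp":[0,0,0],"rot":[0,0,0],"gripper":0},
  {"dp":[0,0,0],"rot":[0,0,0],"gripper":0},
])

```text
t: 11.4
tool_pos: [558.1, -38.0, 98.2]
ee_rot: [[-0.006, 1.0, -0.001], [0.951, 0.006, 0.308], [0.308, 0.0, -0.951]]
wrist_force: [1.0, -0.4, -0.6]
width: 42.6
grip_force: 0.0
```

```bash
python3 - <<'E'
from h import *
from workcell import r
s=rel()
t=r.read_camera("scene");P=(cloud(t)-O)@F;Q=(cloud(t)-s["tool_pos"])@s["ee_rot"]
m=(np.abs(Q[...,0])<14)&(np.abs(Q[...,1])<35)&(np.abs(Q[...,1])>17)&(Q[...,2]>-60)&(Q[...,2]<10)
print(np.c_[P[m],][np.argsort(P[m][:,2])][:14].round().tolist())
E
```

```text
t 11.4 rail tcp [274.2  -0.3 -17.5] tilt err [ 0.0008  0.0006 -0.0009] w 42.6 f [ 1.  -0.4 -0.6]
[[265.0, 18.0, -6.0], [283.0, 18.0, -6.0], [277.0, 19.0, -3.0], [283.0, 17.0, -2.0], [270.0, -20.0, -2.0], [276.0, 17.0, -0.0], [282.0, -18.0, 1.0], [284.0, -18.0, 6.0], [285.0, -18.0, 10.0], [279.0, -21.0, 11.0], [274.0, 26.0, 13.0], [281.0, 21.0, 13.0], [282.0, -28.0, 13.0], [277.0, -23.0, 14.0]]
```

Request:
send_rows([
  {"dp":[0,0,0],"rot":[0,0,0],"gripper":1},
  {"dp":[0,0,0],"rot":[0,0,0],"gripper":1},
  {"dp":[0,0,0],"rot":[0,0,0],"gripper":1},
  {"dp":[0,0,0],"rot":[0,0,0],"gripper":1},
  {"dp":[0,0,0],"rot":[0,0,0],"gripper":1},
], force=25)

```text
t: 11.87
tool_pos: [559.6, -38.4, 99.5]
ee_rot: [[-0.006, 1.0, 0.003], [0.951, 0.005, 0.308], [0.308, 0.004, -0.951]]
wrist_force: [4.3, 0.4, 1.5]
width: 27.6
grip_force: 28.2
```

```bash
python3 - <<'E'
from h import *
s=rel();print(s["grip_force"])
E
```

```text
t 11.87 rail tcp [274.2  -1.9 -16.1] tilt err [ 0.0047  0.0014 -0.0004] w 27.6 f [4.3 0.4 1.5]
28.24014723300934
```

Request:
send_rows([
  {"dp":[0,0,0],"rot":[0,0,0],"gripper":0},
  {"dp":[0,0,0],"rot":[0,0,0],"gripper":0},
  {"dp":[0,-0.1,0],"rot":[0,0,0],"gripper":0},
  {"dp":[0,0,0.2],"rot":[0,0,0],"gripper":0},
  {"dp":[0,0,0.2],"rot":[0,0,0],"gripper":0},
  {"dp":[0,0,0],"rot":[0,0,0],"gripper":0},
  {"dp":[0,0,0],"rot":[0,0,0],"gripper":0},
])

```text
t: 12.45
tool_pos: [557.5, -37.3, 95.4]
ee_rot: [[-0.006, 1.0, -0.0], [0.951, 0.006, 0.308], [0.308, 0.001, -0.951]]
wrist_force: [-1.8, -1.6, 4.7]
width: 42.8
grip_force: 2.3
```

Request:
send_rows([
  {"dp":[0,0,0],"rot":[0,0,0],"gripper":1},
  {"dp":[0,0,0],"rot":[0,0,0],"gripper":1},
  {"dp":[0,0,0],"rot":[0,0,0],"gripper":1},
  {"dp":[0,0,0],"rot":[0,0,0],"gripper":1},
  {"dp":[0,0,0],"rot":[0,0,0],"gripper":1},
], force=25)

```text
t: 12.87
tool_pos: [560.0, -38.2, 98.0]
ee_rot: [[-0.007, 1.0, 0.006], [0.952, 0.005, 0.306], [0.306, 0.008, -0.952]]
wrist_force: [1.2, -3.2, 10.4]
width: 28.1
grip_force: 32.5
```

```bash
python3 - <<'E'
from h import *
s=rel();print(s["grip_force"])
E
```

```text
t 12.87 rail tcp [273.9  -2.3 -17.7] tilt err [0.0078 0.003  0.0004] w 28.1 f [ 1.2 -3.2 10.4]
32.51369279518258
```

Request:
send_rows([
  {"dp":[0.3,0,-0.2],"rot":[0,0,0],"gripper":1},
  {"dp":[0.6,0,-0.05],"rot":[0,0,0],"gripper":1},
  {"dp":[0.8,0,0],"rot":[0,0,0],"gripper":1},
  {"dp":[0.8,0,0],"rot":[0,0,0],"gripper":1},
  {"dp":[0.8,0,0],"rot":[0,0,0],"gripper":1},
  {"dp":[0.8,0,0],"rot":[0,0,0],"gripper":1},
  {"dp":[0.8,0,0],"rot":[0,0,0],"gripper":1},
  {"dp":[0.8,0,0],"rot":[0,0,0],"gripper":1},
])

```text
t: 13.53
tool_pos: [556.1, 17.3, 114.5]
ee_rot: [[-0.006, 1.0, -0.003], [0.951, 0.006, 0.308], [0.308, -0.001, -0.951]]
wrist_force: [0.2, -2.7, 4.4]
width: 27.6
grip_force: 27.1
```

```bash
python3 - <<'E'
from h import *
from workcell import r
s=rel();print(s["grip_force"])
c=wrist(r,"w7");P=(cloud(c)-O)@F
print([tuple(p.round().astype(int).tolist()) for p in P[160:280:3,249]])
E
```

```text
t 13.53 rail tcp [331.8   1.2 -19.1] tilt err [-0.0005  0.0012 -0.0008] w 27.6 f [ 0.2 -2.7  4.4]
27.124650478363037
[(370, 2, 0), (369, 2, 0), (367, 2, -1), (366, 2, 0), (365, 2, 1), (363, 2, 1), (362, 2, 0), (360, 2, 0), (359, 2, 0), (357, 2, -1), (356, 2, 0), (354, 2, -1), (353, 2, 0), (351, 2, -1), (349, 2, 0), (348, 2, 0), (346, 2, 0), (345, 2, -1), (343, 2, 0), (343, 2, 2), (343, 2, 6), (342, 2, 8), (342, 2, 11), (342, 2, 15), (342, 2, 17), (341, 2, 19), (341, 2, 21), (341, 2, 24), (340, 2, 26), (341, 2, 29), (340, 2, 30), (338, 2, 30), (337, 2, 30), (336, 2, 30), (334, 2, 30), (333, 2, 31), (332, 2, 30), (329, 2, 29), (329, 2, 30), (328, 2, 31)]
```

Request:
send_rows([
  {"dp":[0.1,0,-0.2],"rot":[0,0,0],"gripper":1},
  {"dp":[0,0,-0.5],"rot":[0,0,0],"gripper":1},
  {"dp":[0,0,-0.7],"rot":[0,0,0],"gripper":1},
  {"dp":[0,0,-0.7],"rot":[0,0,0],"gripper":1},
  {"dp":[0,0,-0.7],"rot":[0,0,0],"gripper":1},
  {"dp":[0,0,-0.7],"rot":[0,0,0],"gripper":1},
  {"dp":[0,0,-0.5],"rot":[0,0,0],"gripper":1},
  {"dp":[0,0,0],"rot":[0,0,0],"gripper":1},
])

```text
t: 14.25
tool_pos: [558.0, 4.4, 154.9]
ee_rot: [[-0.006, 1.0, 0.002], [0.952, 0.005, 0.307], [0.307, 0.004, -0.952]]
wrist_force: [0.8, -0.2, 0.4]
width: 27.7
grip_force: 26.8
```

```bash
python3 - <<'E'
from h import *
from workcell import r
s=rel();print(s["grip_force"])
c=wrist(r,"w7");P=(cloud(c)-O)@F
print([tuple(p.round().astype(int).tolist()) for p in P[200:290:3,249]])
t=r.read_camera("scene");P=(cloud(t)-O)@F
m=(P[...,0]>255)&(P[...,0]<345)&(np.abs(P[...,1])<9)&(P[...,2]>10)&(P[...,2]<75)
q=P[m];b=np.round(q[:,0]/8)*8
for x in np.unique(b): print(x,np.percentile(q[b==x][:,2],[0,50,100]).round(),len(q[b==x]))
im=t["color"][:,:,::-1];cv2.imwrite("pics/sc7.png",cv2.resize(im[130:290,200:400],None,fx=3,fy=3))
E
```

```text
t 14.25 rail tcp [332.   -0.5  23.3] tilt err [ 0.0041  0.0017 -0.0007] w 27.7 f [ 0.8 -0.2  0.4]
26.757292449474335
[(336, 0, 0), (334, 0, 0), (333, 0, 2), (330, 0, 0), (328, 0, 0), (326, 0, 0), (343, 0, 47), (343, 0, 50), (343, 0, 53), (342, 0, 54), (342, 0, 58), (342, 0, 60), (342, 0, 63), (341, 0, 65), (340, 0, 67), (340, 0, 69), (340, 0, 72), (340, 0, 74), (338, 0, 73), (337, 0, 74), (336, 0, 74), (334, 0, 73), (333, 0, 74), (331, 0, 72), (330, 0, 72), (329, 0, 73), (327, 0, 73), (326, 0, 73), (323, 0, 71), (316, 0, 63)]
256.0 [50. 50. 50.] 1
264.0 [45. 46. 48.] 2
272.0 [47. 47. 47.] 1
328.0 [68. 69. 70.] 5
336.0 [42. 63. 71.] 12
344.0 [43. 55. 70.] 33
```

View pics/sc7.png

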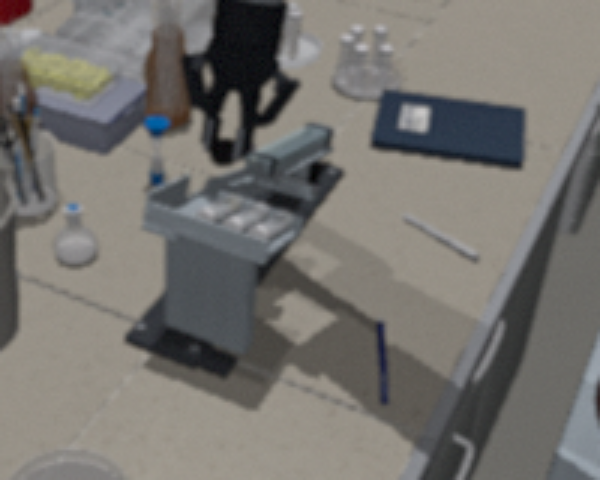

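```bash
cat >> h.py <<'E'
V=np.array([[0,1,0],[1,0,0],[0,0,-1.]])
E
python3 - <<'E'
from h import *
s=rel(); p=s["tool_pos"];R=s["ee_rot"]
A=p-R[:,2]*90
rows(A,R,[523,384,230],V)
c=onworld(load("top"),141.5,221.5,18);print(c)
E
```

```text
t 14.35 rail tcp [3.32e+02 3.00e-01 2.17e+01] tilt err [ 0.0019  0.0011 -0.0009] w 27.6 f [ 0.2  0.9 -0.6]
12 rows dp [3.343, -0.274, 0.649] rot [0.0001, -0.0261, 0.0005]
[523.15631198 352.22145104  18.        ]
```

Request:
send_rows([
  {"dp":[0,0,-1],"rot":[0,0,0],"gripper":1},
  {"dp":[0,0,-2],"rot":[0,0,0],"gripper":1},
  {"dp":[0,0,-3],"rot":[0,0,0],"gripper":1},
  {"dp":[0,0,-2],"rot":[0,0,0],"gripper":1},
  {"dp":[1,0,-1],"rot":[0,0,0],"gripper":1},
  {"dp":[2.3,0,0],"rot":[0,0,0],"gripper":1},
  {"dp":[3.3,-0.28,0.65],"rot":[0,-0.0262,0],"gripper":1},
  {"dp":[3.3,-0.28,0.65],"rot":[0,-0.0262,0],"gripper":1},
])

```text
t: 15.02
tool_pos: [550.8, 76.3, 256.3]
ee_rot: [[-0.003, 1.0, 0.0], [0.966, 0.003, 0.257], [0.257, 0.001, -0.966]]
wrist_force: [1.1, 0.7, -1.1]
width: 27.6
grip_force: 26.7
```

Request:
send_rows([
  {"dp":[3.3,-0.28,0.65],"rot":[0,-0.0262,0],"gripper":1},
  {"dp":[3.3,-0.28,0.65],"rot":[0,-0.0262,0],"gripper":1},
  {"dp":[3.3,-0.28,0.65],"rot":[0,-0.0262,0],"gripper":1},
  {"dp":[3.3,-0.28,0.65],"rot":[0,-0.0262,0],"gripper":1},
  {"dp":[3.3,-0.28,0.65],"rot":[0,-0.0262,0],"gripper":1},
  {"dp":[3.3,-0.28,0.65],"rot":[0,-0.0262,0],"gripper":1},
  {"dp":[3.3,-0.28,0.65],"rot":[0,-0.0262,0],"gripper":1},
  {"dp":[3.3,-0.28,0.65],"rot":[0,-0.0262,0],"gripper":1},
])

```text
t: 15.68
tool_pos: [525.7, 346.4, 249.0]
ee_rot: [[-0.006, 1.0, 0.001], [0.999, 0.006, 0.05], [0.05, 0.001, -0.999]]
wrist_force: [0.9, 0.1, -0.0]
width: 27.6
grip_force: 26.7
```

Request:
send_rows([
  {"dp":[3,-0.28,0.65],"rot":[0,-0.0262,0],"gripper":1},
  {"dp":[1.5,-0.28,0.65],"rot":[0,-0.0262,0],"gripper":1},
  {"dp":[0,0,0],"rot":[0,0,0],"gripper":1},
  {"dp":[0,0,0],"rot":[0,0,0],"gripper":1},
  {"dp":[0,0,0],"rot":[0,0,0],"gripper":1},
])

```text
t: 16.1
tool_pos: [520.7, 389.2, 237.7]
ee_rot: [[-0.006, 1.0, 0.0], [1.0, 0.006, -0.002], [-0.002, 0.0, -1.0]]
wrist_force: [0.3, 0.0, -0.0]
width: 27.3
grip_force: 26.7
```

```bash
python3 - <<'E'
from h import *
from workcell import r
s=rel();print(s["tool_pos"],s["grip_force"])
rows(s["tool_pos"],s["ee_rot"],[523,384,40],V)
c=wrist(r,"w8");P=cloud(c)
print([tuple(p.round().astype(int).tolist()) for p in P[10:290:7,249]])
E
```

```text
t 16.1 rail tcp [723.9  34.1 -16.9] tilt err [ 0.0005  0.3157 -0.001 ] w 27.3 f [ 0.3  0.  -0. ]
[520.6925152  389.20911126 237.74254179] 26.739579141139984
6 rows dp [-0.084, 0.037, 3.296] rot [0.0001, 0.0003, 0.001]
[(519, 539, 0), (519, 532, 2), (519, 525, 0), (519, 518, 0), (519, 511, 2), (519, 504, 0), (519, 496, 0), (519, 489, 2), (519, 481, 0), (519, 473, 0), (519, 466, 0), (519, 458, 0), (519, 450, 0), (519, 442, -1), (519, 434, 0), (519, 426, 0), (519, 417, 1), (519, 409, 3), (519, 401, 3), (519, 392, 2), (520, 384, 3), (520, 375, 4), (520, 366, 4), (520, 357, 3), (520, 348, 2), (520, 339, 4), (520, 330, 3), (520, 320, 3), (520, 311, 5), (520, 302, 5), (520, 400, 263), (520, 399, 269), (520, 399, 276), (520, 397, 280), (520, 397, 286), (520, 395, 288), (520, 392, 288), (520, 389, 288), (520, 385, 287), (520, 381, 286)]
```

Request:
send_rows([
  {"dp":[-0.1,0.05,3.5],"rot":[0,0,0],"gripper":1},
  {"dp":[-0.1,0.05,3.5],"rot":[0,0,0],"gripper":1},
  {"dp":[-0.1,0.05,3.5],"rot":[0,0,0],"gripper":1},
  {"dp":[-0.1,0.05,3.5],"rot":[0,0,0],"gripper":1},
  {"dp":[-0.1,0,3.5],"rot":[0,0,0],"gripper":1},
  {"dp":[0,0,2],"rot":[0,0,0],"gripper":1},
  {"dp":[0,0,1.5],"rot":[0,0,0],"gripper":1},
  {"dp":[0,0,1],"rot":[0,0,0],"gripper":1},
])

```text
t: 16.82
tool_pos: [523.1, 382.7, 16.5]
ee_rot: [[-0.004, 1.0, -0.0], [1.0, 0.004, -0.002], [-0.002, -0.0, -1.0]]
wrist_force: [-0.1, 0.2, -0.4]
width: 27.6
grip_force: 26.7
```

Request:
send_rows([
  {"dp":[0,0,0.7],"rot":[0,0,0],"gripper":1},
  {"dp":[0,0,0.5],"rot":[0,0,0],"gripper":1},
  {"dp":[0,0,0.4],"rot":[0,0,0],"gripper":1},
  {"dp":[0,0,0.2],"rot":[0,0,0],"gripper":1},
  {"dp":[0,0,0],"rot":[0,0,0],"gripper":1},
  {"dp":[0,0,0],"rot":[0,0,0],"gripper":1},
])

```text
t: 17.32
tool_pos: [523.8, 384.6, 0.9]
ee_rot: [[-0.006, 1.0, 0.002], [1.0, 0.006, -0.0], [-0.0, 0.002, -1.0]]
wrist_force: [-0.1, -0.1, -0.3]
width: 27.7
grip_force: 26.7
```

```bash
python3 - <<'E'
from h import *
s=rel();print(s["tool_pos"],s["grip_force"])
E
```

```text
t 17.32 rail tcp [ 646.2   30.9 -240.7] tilt err [ 0.0024  0.3146 -0.0007] w 27.7 f [-0.1 -0.1 -0.3]
[523.84814357 384.57991621   0.90830083] 26.74027383327484
```

Request:
send_rows([
  {"dp":[0,0,0.4],"rot":[0,0,0],"gripper":1},
  {"dp":[0,0,0.4],"rot":[0,0,0],"gripper":1},
  {"dp":[0,0,0.3],"rot":[0,0,0],"gripper":1},
  {"dp":[0,0,0.3],"rot":[0,0,0],"gripper":1},
  {"dp":[0,0,0.2],"rot":[0,0,0],"gripper":1},
  {"dp":[0,0,0],"rot":[0,0,0],"gripper":1},
  {"dp":[0,0,0],"rot":[0,0,0],"gripper":1},
])

```text
t: 17.9
tool_pos: [523.3, 384.2, -15.8]
ee_rot: [[-0.006, 1.0, 0.001], [1.0, 0.006, -0.001], [-0.001, 0.001, -1.0]]
wrist_force: [-1.7, -1.1, 2.8]
width: 27.6
grip_force: 27.0
```

Request:
send_rows([
  {"dp":[0,0,-0.05],"rot":[0,0,0],"gripper":0.13},
  {"dp":[0,0,0],"rot":[0,0,0],"gripper":0.13},
  {"dp":[0,0,0],"rot":[0,0,0],"gripper":0.13},
  {"dp":[0,0,-0.5],"rot":[0,0,0],"gripper":0.13},
  {"dp":[0,0,-1],"rot":[0,0,0],"gripper":0.13},
  {"dp":[0,0,-2],"rot":[0,0,0],"gripper":0.13},
  {"dp":[0,0,-3],"rot":[0,0,0],"gripper":1},
  {"dp":[0,0,-3.5],"rot":[0,0,0],"gripper":1},
])

```text
t: 18.57
tool_pos: [521.9, 383.4, 84.3]
ee_rot: [[-0.006, 1.0, -0.002], [1.0, 0.006, -0.003], [-0.003, -0.002, -1.0]]
wrist_force: [0.4, -1.0, 0.1]
width: 14.0
grip_force: 0.0
```

Request:
send_rows([
  {"dp":[-1,0,-3.5],"rot":[0,0,0],"gripper":1},
  {"dp":[-1,0,-3.5],"rot":[0,0,0],"gripper":1},
  {"dp":[-1,0,-3.5],"rot":[0,0,0],"gripper":1},
  {"dp":[0,0,-3.5],"rot":[0,0,0],"gripper":1},
  {"dp":[0,0,-2],"rot":[0,0,0],"gripper":1},
  {"dp":[0,0,0],"rot":[0,0,0],"gripper":1},
  {"dp":[0,0,0],"rot":[0,0,0],"gripper":1},
])

```text
t: 19.15
tool_pos: [524.2, 354.8, 247.9]
ee_rot: [[-0.006, 1.0, 0.006], [1.0, 0.006, 0.001], [0.001, 0.006, -1.0]]
wrist_force: [-0.4, -0.0, -0.9]
width: 0.0
grip_force: 0.0
```

```bash
python3 - <<'E'
from h import *
from workcell import r
s=rel();print(s["tool_pos"])
c=wrist(r,"w9");P=cloud(c)
for x0 in(523,):
  m=(np.hypot(P[...,0]-523,P[...,1]-353)<75)&(P[...,2]>-5)&(P[...,2]<60)
  k=m&(c["color"].max(2)<50); print("black",P[k].min(0).round(),P[k].max(0).round(),k.sum())
  k=m&(P[...,2]>9)&(c["color"].min(2)>90); print("white",np.percentile(P[k],[2,50,98],axis=0).round().tolist())
cv2.imwrite("pics/w9.png",c["color"][:,:,::-1])
print(P[m][:,:2].min(0),P[m][:,:2].max(0))
# next target above sweep start
rows(s["tool_pos"],s["ee_rot"],W([412,135,60]),T())
E
```

```text
t 19.15 rail tcp [694.3  30.8   3.3] tilt err [ 0.0058  0.3129 -0.0004] w 0.0 f [-0.4 -0.  -0.9]
[524.17565293 354.83931853 247.85739437]
black [509. 375.  11.] [537. 395.  35.] 443
white [[468.0, 295.0, 10.0], [524.0, 340.0, 18.0], [586.0, 414.0, 24.0]]
[448.36643498 278.10681118] [597.70834169 427.62018259]
9 rows dp [-3.211, -1.155, -0.082] rot [0.0006, 0.0348, -0.0]
```

View pics/w9.png

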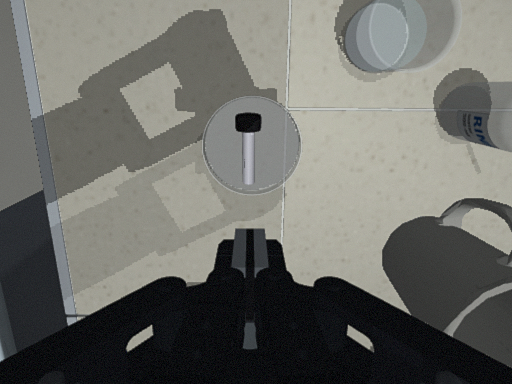

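Request:
send_rows([
  {"dp":[-1.6,-0.6,0],"rot":[0,0.0175,0],"gripper":1},
  {"dp":[-3.2,-1.15,-0.08],"rot":[0,0.035,0],"gripper":1},
  {"dp":[-3.2,-1.15,-0.08],"rot":[0,0.035,0],"gripper":1},
  {"dp":[-3.2,-1.15,-0.08],"rot":[0,0.035,0],"gripper":1},
  {"dp":[-3.2,-1.15,-0.08],"rot":[0,0.035,0],"gripper":1},
  {"dp":[-3.2,-1.15,-0.08],"rot":[0,0.035,0],"gripper":1},
  {"dp":[-3.2,-1.15,-0.08],"rot":[0,0.035,0],"gripper":1},
  {"dp":[-3.2,-1.15,-0.08],"rot":[0,0.035,0],"gripper":1},
])

```text
t: 19.87
tool_pos: [436.3, 114.5, 220.9]
ee_rot: [[-0.006, 1.0, -0.003], [0.966, 0.007, 0.26], [0.26, -0.001, -0.966]]
wrist_force: [0.6, -2.0, 1.2]
width: -0.3
grip_force: 0.0
```

Request:
send_rows([
  {"dp":[-3.2,-1.15,-0.08],"rot":[0,0.035,0],"gripper":1},
  {"dp":[-1.6,-0.6,0],"rot":[0,0.0175,0],"gripper":1},
  {"dp":[0,0,0],"rot":[0,0,0],"gripper":1},
  {"dp":[0,0,0],"rot":[0,0,0],"gripper":1},
  {"dp":[0,0,0],"rot":[0,0,0],"gripper":1},
  {"dp":[0,0,0],"rot":[0,0,0],"gripper":1},
])

```text
t: 20.37
tool_pos: [421.0, 69.9, 210.7]
ee_rot: [[-0.007, 1.0, -0.002], [0.951, 0.008, 0.309], [0.309, 0.0, -0.951]]
wrist_force: [-0.7, -0.5, 0.2]
width: 0.2
grip_force: 0.0
```

```bash
cat >> h.py <<'E'
def prof(t,x0=385,x1=425,y0=-16,y1=125,st=3):
    "max height profile across the shelf, rail y -> z"
    P=(cloud(t)-O)@F; m=(P[...,0]>x0)&(P[...,0]<x1)&(P[...,2]>-8)&(P[...,2]<40)&(P[...,1]>y0)&(P[...,1]<y1)
    q=P[m];b=(np.round(q[:,1]/st)*st).astype(int)
    print(" ".join(f"{y}:{np.median(q[b==y][:,2]):.0f}" for y in np.unique(b)))
E
python3 - <<'E'
from h import *
from workcell import r
s=rel()
prof(load("top")); prof(load("w2")); prof(r.read_camera("top"))
rows(s["tool_pos"],s["ee_rot"],W([412,130,20]),T(),4)
E
```

```text
t 20.37 rail tcp [412.5 136.   55.8] tilt err [ 0.0003 -0.      0.0007] w 0.2 f [-0.7 -0.5  0.2]
-15:0 -12:1 -9:0 -6:1 -3:1 0:1 3:1 6:-0 9:1 12:1 15:0 18:10 21:11 24:12 27:11 30:23 33:27 36:29 39:29 42:29 45:25 48:11 51:11 54:12 57:11 60:10 63:26 66:29 69:29 72:29 75:27 78:21 81:11 84:11 87:11 90:25 93:27 96:29 99:29 102:28 105:24 108:11 111:11 114:12
-15:-0 -12:-0 -9:0 -6:-0 -3:-0 0:0 3:-0 6:0 9:0 12:0 15:4 18:10 21:11 24:11 27:10 30:23 33:27 36:28 39:28 42:27 45:25 48:10 51:11 54:11 57:10 60:22 63:27 66:28 69:29 72:28 75:25 78:22 81:11 84:11 87:11 90:26 93:28 96:29 99:28 102:27 105:24 108:10 111:11 114:11
-15:1 -12:1 -9:0 -6:0 -3:0 0:0 3:1 6:1 9:1 12:1 15:1 18:11 21:11 24:12 27:10 30:23 33:26 36:28 39:29 42:30 45:26 48:10 51:11 54:12 57:12 60:10 63:25 66:29 69:29 72:28 75:28 78:22 81:11 84:11 87:11 90:24 93:28 96:29 99:29 102:28 105:25 108:11 111:12 114:11
4 rows dp [-0.013, 0.15, 0.894] rot [0.0001, -0.0, 0.0002]
```

Request:
send_rows([
  {"dp":[0,0.1,1.5],"rot":[0,0,0],"gripper":1},
  {"dp":[0,0.2,1.5],"rot":[0,0,0],"gripper":1},
  {"dp":[0,0.2,1.5],"rot":[0,0,0],"gripper":1},
  {"dp":[0,0,1.2],"rot":[0,0,0],"gripper":1},
  {"dp":[0,0,0.8],"rot":[0,0,0],"gripper":1},
  {"dp":[0,0,0.5],"rot":[0,0,0],"gripper":1},
  {"dp":[0,0,0],"rot":[0,0,0],"gripper":1},
  {"dp":[0,0,0],"rot":[0,0,0],"gripper":1},
])

```text
t: 21.08
tool_pos: [426.1, 90.7, 144.5]
ee_rot: [[-0.006, 1.0, -0.001], [0.951, 0.006, 0.309], [0.309, 0.001, -0.951]]
wrist_force: [-1.1, -0.0, 0.2]
width: -0.1
grip_force: 0.0
```

```bash
python3 - <<'E'
from h import *
from workcell import r
s=rel();t=r.read_camera("scene");P=(cloud(t)-O)@F
m=(np.abs(P[...,0]-412)<18)&(P[...,1]>116)&(P[...,1]<145)&(P[...,2]>5)&(P[...,2]<70)
print(P[m][np.argsort(P[m][:,2])][:12].round().tolist())
E
```

```text
t 21.08 rail tcp [411.8 130.8 -13.5] tilt err [ 0.0015  0.0004 -0.0003] w -0.1 f [-1.1 -0.   0.2]
[[416.0, 136.0, 17.0], [422.0, 132.0, 17.0], [421.0, 125.0, 18.0], [422.0, 135.0, 18.0], [422.0, 128.0, 19.0], [414.0, 138.0, 20.0], [423.0, 132.0, 21.0], [423.0, 125.0, 22.0], [423.0, 135.0, 22.0], [421.0, 127.0, 22.0], [419.0, 120.0, 22.0], [423.0, 137.0, 22.0]]
```

Request:
send_rows([
  {"dp":[0,0.4,0.15],"rot":[0,0,0],"gripper":1},
  {"dp":[0,0.4,0],"rot":[0,0,0],"gripper":1},
  {"dp":[0,0.4,0],"rot":[0,0,0],"gripper":1},
  {"dp":[0,0.4,0],"rot":[0,0,0],"gripper":1},
  {"dp":[0,0.4,0],"rot":[0,0,0],"gripper":1},
  {"dp":[0,0.4,0],"rot":[0,0,0],"gripper":1},
  {"dp":[0,0.3,0],"rot":[0,0,0],"gripper":1},
  {"dp":[0,0.3,0],"rot":[0,0,0],"gripper":1},
])

```text
t: 21.8
tool_pos: [456.3, 91.2, 142.8]
ee_rot: [[-0.006, 1.0, -0.001], [0.951, 0.006, 0.309], [0.309, 0.001, -0.951]]
wrist_force: [0.3, -0.3, 0.3]
width: -0.1
grip_force: 0.0
```

Request:
send_rows([
  {"dp":[0,0.2,0],"rot":[0,0,0],"gripper":1},
  {"dp":[0,0.2,0],"rot":[0,0,0],"gripper":1},
  {"dp":[0,0.2,0],"rot":[0,0,0],"gripper":1},
  {"dp":[0,0.2,0],"rot":[0,0,0],"gripper":1},
  {"dp":[0,0,0],"rot":[0,0,0],"gripper":1},
])

```text
t: 22.22
tool_pos: [464.2, 91.2, 142.9]
ee_rot: [[-0.006, 1.0, -0.001], [0.951, 0.006, 0.309], [0.309, 0.001, -0.951]]
wrist_force: [-0.6, -0.4, -0.2]
width: 0.0
grip_force: 0.0
```

```bash
python3 - <<'E'
from h import *
from workcell import r
s=rel();t=r.read_camera("top");prof(t);prof(t,425,450);prof(t,365,385)
c=wrist(r,"wa");prof(c)
E
```

```text
t 22.22 rail tcp [411.5  92.6 -15.1] tilt err [ 0.0016  0.0003 -0.0008] w 0.0 f [-0.6 -0.4 -0.2]
-15:1 -12:0 -9:0 -6:-0 -3:1 0:1 3:1 6:-0 9:1 12:1 15:1 18:11 21:11 24:13 27:26 30:28 33:29 36:28 39:28 42:21 45:23 48:30 51:29 54:32 57:30 60:28 63:14 66:27 69:29 72:30 75:30 78:31 81:22 84:16 87:13 90:23 93:33 96:25 99:25 102:13 105:13 108:11 111:13 114:11
-15:1 -12:1 -9:1 -6:1 -3:1 0:1 3:-0 6:-0 9:1 12:1 15:1 18:11 21:9 24:13 27:26 30:29 33:28 36:28 39:28 42:21 45:26 48:29 51:31 54:30 57:30 60:27 63:24 66:26 69:28 72:28 75:30 78:27 81:25 84:12 87:11 90:11 93:11 96:11 99:11 102:11 105:10 108:11 111:12 114:12 117:10
-15:1 -12:1 -9:-0 -6:0 -3:2 0:-0 3:1 6:1 9:1 12:2 15:1 18:9 21:12 24:12
-15:0 -12:0 -9:0 -6:0 -3:0 0:0 3:0 6:0 9:0 12:1 15:10 18:10 21:11 24:24 27:26 30:28 33:29 36:28 39:27 42:24 45:26 48:28 51:30 54:30 57:29 60:26 63:23 66:26 69:28 72:29 75:28 78:27 81:24 84:22 87:22 90:25 93:26 96:24 99:25 102:22 105:11 108:10 111:11 114:10
```

Request:
send_rows([
  {"dp":[0,0.2,0],"rot":[0,0,0],"gripper":1},
  {"dp":[0,0.2,0],"rot":[0,0,0],"gripper":1},
  {"dp":[0,0.2,0],"rot":[0,0,0],"gripper":1},
  {"dp":[0,0.2,0],"rot":[0,0,0],"gripper":1},
  {"dp":[0,0.2,0],"rot":[0,0,0],"gripper":1},
  {"dp":[0,0.1,0],"rot":[0,0,0],"gripper":1},
  {"dp":[0,0,0],"rot":[0,0,0],"gripper":1},
])

```text
t: 22.9
tool_pos: [475.1, 91.3, 142.9]
ee_rot: [[-0.006, 1.0, -0.001], [0.951, 0.006, 0.309], [0.309, 0.001, -0.951]]
wrist_force: [-0.5, -0.2, -0.8]
width: 0.1
grip_force: 0.0
```

```bash
python3 - <<'E'
from h import *
from workcell import r
s=rel();t=r.read_camera("top");prof(t);prof(t,425,450)
E
```

```text
t 22.9 rail tcp [411.5  81.7 -15.2] tilt err [ 0.0014  0.0002 -0.0008] w 0.1 f [-0.5 -0.2 -0.8]
-15:1 -12:1 -9:0 -6:1 -3:1 0:1 3:1 6:-0 9:0 12:1 15:23 18:28 21:31 24:29 27:30 30:29 33:22 36:24 39:29 42:29 45:28 48:29 51:13 54:23 57:30 60:29 63:29 66:29 69:27 72:21 75:17 78:24 81:22 84:29 87:25 90:20 93:13 96:12 99:11 102:11 105:11 108:11 111:12 114:12
-15:1 -12:1 -9:1 -6:1 -3:1 0:1 3:1 6:1 9:0 12:2 15:27 18:29 21:31 24:30 27:29 30:28 33:11 36:26 39:30 42:29 45:28 48:28 51:21 54:23 57:27 60:28 63:27 66:28 69:27 72:12 75:11 78:10 81:11 84:13 87:11 90:11 93:10 96:11 99:10 102:10 105:11 108:10 111:13 114:13 117:9
```

Request:
send_rows([
  {"dp":[0,0.15,0],"rot":[0,0,0],"gripper":1},
  {"dp":[0,0.15,0],"rot":[0,0,0],"gripper":1},
  {"dp":[0,0.15,0],"rot":[0,0,0],"gripper":1},
  {"dp":[0,0.15,0],"rot":[0,0,0],"gripper":1},
  {"dp":[0,0.15,0],"rot":[0,0,0],"gripper":1},
  {"dp":[0,0,0],"rot":[0,0,0],"gripper":1},
  {"dp":[0,0,0],"rot":[0,0,0],"gripper":1},
  {"dp":[0,0,0],"rot":[0,0,0],"gripper":1},
])

```text
t: 23.62
tool_pos: [482.4, 91.4, 142.8]
ee_rot: [[-0.006, 1.0, -0.001], [0.951, 0.006, 0.309], [0.309, 0.001, -0.951]]
wrist_force: [-0.2, -0.4, -1.9]
width: 0.2
grip_force: 0.0
```

```bash
cat >> h.py <<'E'
def chan(t,x0=0,x1=460,st=12):
    P=(cloud(t)-O)@F; m=(np.abs(P[...,1])<8)&(P[...,0]>x0)&(P[...,0]<x1)&(P[...,2]>-10)&(P[...,2]<45)
    q=P[m];b=(np.round(q[:,0]/st)*st).astype(int)
    print("chan"," ".join(f"{y}:{np.median(q[b==y][:,2]):.0f}" for y in np.unique(b)))
E
python3 - <<'E'
from h import *
from workcell import r
s=rel();t=r.read_camera("top");prof(t);prof(t,425,450);chan(t)
E
```

```text
t 23.62 rail tcp [411.5  74.5 -15.2] tilt err [ 0.0013  0.0003 -0.0009] w 0.2 f [-0.2 -0.4 -1.9]
-15:-0 -12:2 -9:-0 -6:-0 -3:1 0:0 3:1 6:1 9:1 12:-0 15:1 18:10 21:11 24:12 27:26 30:29 33:29 36:28 39:30 42:24 45:21 48:28 51:31 54:30 57:30 60:28 63:23 66:17 69:14 72:21 75:29 78:25 81:20 84:23 87:14 90:11 93:11 96:11 99:11 102:12 105:11 108:10 111:12 114:13
-15:2 -12:1 -9:0 -6:1 -3:0 0:1 3:0 6:2 9:1 12:-0 15:0 18:11 21:11 24:12 27:25 30:29 33:28 36:27 39:29 42:24 45:21 48:28 51:30 54:29 57:30 60:28 63:17 66:11 69:11 72:11 75:11 78:11 81:11 84:12 87:11 90:11 93:10 96:10 99:11 102:10 105:11 108:11 111:11 114:12 117:11
chan 0:26 12:27 24:27 36:26 48:26 60:26 72:27 84:27 96:27 108:26 120:25 132:25 144:27 156:26 168:26 180:27 192:26 204:26 216:26 228:1 240:1 252:0 264:1 276:-0 288:0 300:0 312:15 324:16 336:17 348:21 372:19 384:5 396:1 408:1 420:1 432:1 444:1 456:15
```

Request:
send_rows([
  {"dp":[0,0,0],"rot":[0,0,0],"gripper":1},
  {"dp":[0,0,0],"rot":[0,0,0],"gripper":1},
  {"dp":[0,0,0],"rot":[0,0,0],"gripper":1},
  {"dp":[0,0,0],"rot":[0,0,0],"gripper":1},
  {"dp":[0,0,0],"rot":[0,0,0],"gripper":1},
  {"dp":[0,0,0],"rot":[0,0,0],"gripper":1},
  {"dp":[0,0,0],"rot":[0,0,0],"gripper":1},
  {"dp":[0,0,0],"rot":[0,0,0],"gripper":1},
])

```text
t: 24.33
tool_pos: [482.4, 91.4, 142.8]
ee_rot: [[-0.006, 1.0, -0.001], [0.951, 0.006, 0.309], [0.309, 0.001, -0.951]]
wrist_force: [-0.4, 0.6, 0.9]
width: 0.5
grip_force: 0.0
```

```bash
python3 - <<'E'
from h import *
from workcell import r
t=r.read_camera("top");chan(t)
E
```

```text
chan 0:26 12:28 24:26 36:26 48:26 60:27 72:26 84:26 96:27 108:26 120:26 132:27 144:27 156:26 168:26 180:26 192:26 204:26 216:25 228:2 240:1 252:0 264:1 276:0 288:0 300:0 312:0 324:1 336:-0 360:-2 372:1 384:0 396:1 408:1 420:0 432:0 444:-0 456:15
```

Request:
send_rows([
  {"dp":[0,0.2,0],"rot":[0,0,0],"gripper":1},
  {"dp":[0,0.2,0],"rot":[0,0,0],"gripper":1},
  {"dp":[0,0.2,0],"rot":[0,0,0],"gripper":1},
  {"dp":[0,0.2,0],"rot":[0,0,0],"gripper":1},
  {"dp":[0,0.2,0],"rot":[0,0,0],"gripper":1},
  {"dp":[0,0.15,0],"rot":[0,0,0],"gripper":1},
  {"dp":[0,0.15,0],"rot":[0,0,0],"gripper":1},
  {"dp":[0,0.15,0],"rot":[0,0,0],"gripper":1},
])

```text
t: 25.05
tool_pos: [497.0, 91.4, 142.8]
ee_rot: [[-0.006, 1.0, -0.001], [0.951, 0.006, 0.309], [0.309, 0.001, -0.951]]
wrist_force: [0.2, 0.6, -0.4]
width: -0.0
grip_force: 0.0
```

Request:
send_rows([
  {"dp":[0,0.15,0],"rot":[0,0,0],"gripper":1},
  {"dp":[0,0.15,0],"rot":[0,0,0],"gripper":1},
  {"dp":[0,0.15,0],"rot":[0,0,0],"gripper":1},
  {"dp":[0,0,0],"rot":[0,0,0],"gripper":1},
  {"dp":[0,0,0],"rot":[0,0,0],"gripper":1},
  {"dp":[0,0,0],"rot":[0,0,0],"gripper":1},
])

```text
t: 25.55
tool_pos: [501.3, 91.5, 142.8]
ee_rot: [[-0.006, 1.0, -0.001], [0.951, 0.006, 0.309], [0.309, 0.001, -0.951]]
wrist_force: [-0.3, 0.5, 0.7]
width: 0.4
grip_force: 0.0
```

```bash
python3 - <<'E'
from h import *
from workcell import r
s=rel();t=r.read_camera("top");prof(t);prof(t,425,450);chan(t)
E
```

```text
t 25.55 rail tcp [411.5  55.5 -15.2] tilt err [ 0.0013  0.0003 -0.0008] w 0.4 f [-0.3  0.5  0.7]
-15:1 -12:1 -9:2 -6:1 -3:1 0:2 3:0 6:0 9:1 12:1 15:1 18:11 21:10 24:11 27:25 30:28 33:28 36:29 39:30 42:26 45:21 48:19 51:22 54:23 57:29 60:25 63:17 66:16 69:14 72:10 75:11 78:11 81:11 84:12 87:12 90:11 93:11 96:11 99:10 102:13 105:11 108:11 111:11 114:12
-15:1 -12:1 -9:0 -6:1 -3:-0 0:2 3:0 6:-0 9:1 12:1 15:2 18:11 21:10 24:11 27:23 30:28 33:28 36:29 39:30 42:27 45:13 48:11 51:10 54:13 57:11 60:10 63:11 66:11 69:11 72:10 75:10 78:10 81:10 84:13 87:10 90:11 93:10 96:12 99:10 102:12 105:11 108:11 111:12 114:12 117:10
chan 0:26 12:28 24:27 36:26 48:27 60:27 72:27 84:26 96:26 108:26 120:26 132:26 144:26 156:26 168:27 180:27 192:26 204:28 216:27 228:27 240:3 396:-1 408:1 420:1 432:1 444:-0 456:16
```

Request:
send_rows([
  {"dp":[0,0,0],"rot":[0,0,0],"gripper":1},
  {"dp":[0,0,0],"rot":[0,0,0],"gripper":1},
  {"dp":[0,0,0],"rot":[0,0,0],"gripper":1},
  {"dp":[0,0,0],"rot":[0,0,0],"gripper":1},
  {"dp":[0,0,0],"rot":[0,0,0],"gripper":1},
  {"dp":[0,0,0],"rot":[0,0,0],"gripper":1},
  {"dp":[0,0,0],"rot":[0,0,0],"gripper":1},
  {"dp":[0,0,0],"rot":[0,0,0],"gripper":1},
])

```text
t: 26.27
tool_pos: [501.4, 91.5, 142.9]
ee_rot: [[-0.006, 1.0, -0.001], [0.951, 0.006, 0.309], [0.309, 0.001, -0.951]]
wrist_force: [0.2, 0.1, 0.5]
width: 0.0
grip_force: 0.0
```

```bash
python3 - <<'E'
from h import *
from workcell import r
t=r.read_camera("top");chan(t)
chan(r.read_camera("scene"));c=wrist(r,"wb");chan(c)
E
```

```text
chan 0:25 12:28 24:26 36:26 48:26 60:26 72:27 84:26 96:27 108:26 120:26 132:26 144:26 156:25 168:26 180:26 192:27 204:28 216:28 228:26 240:1 396:0 408:1 420:0 432:1 444:0 456:16
chan 12:26 24:25 36:25 48:25 60:25 72:26 84:25 96:25 108:25 144:25 156:25 168:25 180:12 192:25 216:26 324:-1 336:-2 348:-2 360:-2 372:-1 384:-1 396:-1 456:7
chan 348:0 360:-0 372:0 384:0 396:0 408:0 420:0 432:0 444:0 456:21
```

Request:
send_rows([
  {"dp":[0,0.2,0],"rot":[0,0,0],"gripper":1},
  {"dp":[0,0.2,0],"rot":[0,0,0],"gripper":1},
  {"dp":[0,0.2,0],"rot":[0,0,0],"gripper":1},
  {"dp":[0,0.2,0],"rot":[0,0,0],"gripper":1},
  {"dp":[0,0.2,0],"rot":[0,0,0],"gripper":1},
  {"dp":[0,0.15,0],"rot":[0,0,0],"gripper":1},
  {"dp":[0,0.15,0],"rot":[0,0,0],"gripper":1},
  {"dp":[0,0.15,0],"rot":[0,0,0],"gripper":1},
])

```text
t: 27.08
tool_pos: [516.0, 91.6, 142.8]
ee_rot: [[-0.006, 1.0, -0.001], [0.951, 0.006, 0.309], [0.309, 0.001, -0.951]]
wrist_force: [0.1, -0.1, -0.6]
width: 0.3
grip_force: 0.0
```

Request:
send_rows([
  {"dp":[0,0.15,0],"rot":[0,0,0],"gripper":1},
  {"dp":[0,0.15,0],"rot":[0,0,0],"gripper":1},
  {"dp":[0,0.15,0],"rot":[0,0,0],"gripper":1},
  {"dp":[0,0,0],"rot":[0,0,0],"gripper":1},
  {"dp":[0,0,0],"rot":[0,0,0],"gripper":1},
  {"dp":[0,0,-0.5],"rot":[0,0,0],"gripper":1},
  {"dp":[0,-0.5,-2],"rot":[0,0,0],"gripper":1},
  {"dp":[0,-1,-2],"rot":[0,0,0],"gripper":1},
])

```text
t: 27.75
tool_pos: [504.8, 77.6, 185.3]
ee_rot: [[-0.005, 1.0, -0.003], [0.951, 0.006, 0.309], [0.309, -0.001, -0.951]]
wrist_force: [0.5, -0.9, 1.2]
width: -0.4
grip_force: 0.0
```

```bash
python3 - <<'E'
from h import *
from workcell import r
s=rel();t=r.read_camera("top");prof(t,365,450);c=wrist(r,"wb");chan(c,st=8);chan(r.read_camera("scene"))
rows(s["tool_pos"],s["ee_rot"],W([240,104,50]),T())
E
```

```text
t 27.75 rail tcp [411.4  52.2  29.5] tilt err [-0.0011 -0.0002 -0.0012] w -0.4 f [ 0.5 -0.9  1.2]
-15:1 -12:1 -9:1 -6:1 -3:1 0:1 3:0 6:1 9:1 12:1 15:0 18:11 21:10 24:12 27:11 30:11 33:11 36:11 39:11 42:11 45:11 48:10 51:11 54:13 57:11 60:10 63:11 66:11 69:11 72:11 75:11 78:10 81:11 84:13 87:12 90:11 93:11 96:11 99:10 102:10 105:11 108:11 111:11 114:12 117:12
chan 344:0 352:0 360:0 368:0 376:0 384:0 392:0 400:0 408:0 416:0 424:0 432:0 440:0 448:0 456:23
chan 12:26 24:24 36:25 48:25 60:24 72:25 84:24 96:25 108:25 120:25 132:24 144:25 156:24 168:25 180:25 192:25 204:26 216:25 228:20 240:13 252:10 264:8 276:5 288:9 300:11 312:10 324:-1 336:-1 348:-2 360:-1 372:-1 384:-1 396:-1 456:8
5 rows dp [-3.429, -1.034, -0.409] rot [-0.0002, -0.0, -0.0002]
```

Request:
send_rows([
  {"dp":[-2,-0.5,-0.5],"rot":[0,0,0],"gripper":1},
  {"dp":[-3.5,-1.2,-0.5],"rot":[0,0,0],"gripper":1},
  {"dp":[-3.5,-1.2,-0.4],"rot":[0,0,0],"gripper":1},
  {"dp":[-3.5,-1.2,-0.4],"rot":[0,0,0],"gripper":1},
  {"dp":[-3.0,-1.1,-0.2],"rot":[0,0,0],"gripper":1},
  {"dp":[-1.6,0,0],"rot":[0,0,0],"gripper":1},
  {"dp":[0,0,0],"rot":[0,0,0],"gripper":1},
  {"dp":[0,0,0],"rot":[0,0,0],"gripper":1},
])

```text
t: 28.57
tool_pos: [454.0, -91.5, 150.7]
ee_rot: [[-0.004, 1.0, -0.002], [0.951, 0.004, 0.31], [0.31, -0.001, -0.951]]
wrist_force: [1.2, -0.0, 1.6]
width: -0.1
grip_force: 0.0
```

```bash
python3 - <<'E'
from h import *
from workcell import r
s=rel();c=wrist(r,"wc");t=r.read_camera("top")
for n,c in(("wrist",c),("top0",load("top")),("top",t)):
    P=(cloud(c)-O)@F
    m=(np.abs(P[...,0]-240)<20)&(P[...,1]>60)&(P[...,1]<100)&(P[...,2]>38)&(P[...,2]<51)&(c["color"].max(2)<80)
    print(n,m.sum(),P[m].min(0).round(1) if m.any() else "",P[m].max(0).round(1) if m.any() else "",np.median(P[m],0).round(1) if m.any() else"")
    chan(c,205,300,5)
rows(s["tool_pos"],s["ee_rot"],W([240,106,0]),T(),4)
E
```

```text
t 28.57 rail tcp [240.2 104.1  48.7] tilt err [ 0.0002 -0.0014 -0.003 ] w -0.1 f [ 1.2 -0.   1.6]
wrist 521 [234.5  69.1  38.1] [247.6  82.6  48.3] [242.3  76.3  46.3]
chan 205:28 210:28 215:28 220:26 225:19 230:14 235:0 240:0 245:0 250:0 255:0 260:-0 265:0 270:0 275:-0 280:0 285:0 290:0 295:0 300:0
top0 32 [236.3  70.   38. ] [249.6  82.   48.3] [244.3  77.2  45.8]
chan 205:27 210:28 215:28 220:26 225:17 230:14 235:15 240:17 245:17 250:19 255:20 260:18 265:20 270:28 275:31 280:29 285:32 290:14 295:1 300:1
top 31 [238.5  70.3  39.2] [250.   81.9  49.5] [244.5  77.2  46.2]
chan 205:27 210:28 215:28 220:28 225:23 230:18 235:7 240:1 245:2 250:0 255:-0 260:1 265:1 270:1 275:0 280:1 285:-0 290:1 295:-0 300:0
4 rows dp [-0.007, -0.047, 1.218] rot [0.0, -0.0003, -0.0008]
```

Request:
send_rows([
  {"dp":[0.1,0,1.2],"rot":[0,0,0],"gripper":1},
  {"dp":[0,0,1.2],"rot":[0,0,0],"gripper":1},
  {"dp":[0,0,1.2],"rot":[0,0,0],"gripper":1},
  {"dp":[0,0,0.8],"rot":[0,0,0],"gripper":1},
  {"dp":[0,0,0.6],"rot":[0,0,0],"gripper":1},
  {"dp":[0,0,0.3],"rot":[0,0,0],"gripper":1},
  {"dp":[0,0,0],"rot":[0,0,0],"gripper":1},
  {"dp":[0,0,0],"rot":[0,0,0],"gripper":1},
])

```text
t: 29.33
tool_pos: [454.5, -74.2, 101.8]
ee_rot: [[-0.006, 1.0, -0.001], [0.951, 0.006, 0.309], [0.309, 0.001, -0.951]]
wrist_force: [0.3, -0.1, 0.6]
width: -0.1
grip_force: 0.0
```

Request:
send_rows([
  {"dp":[0,0.5,0],"rot":[0,0,0],"gripper":1},
  {"dp":[0,0.5,0],"rot":[0,0,0],"gripper":1},
  {"dp":[0,0.4,0],"rot":[0,0,0],"gripper":1},
  {"dp":[0,0.4,0],"rot":[0,0,0],"gripper":1},
  {"dp":[0,0.4,0],"rot":[0,0,0],"gripper":1},
  {"dp":[0,0.4,0],"rot":[0,0,0],"gripper":1},
  {"dp":[0,0.4,0],"rot":[0,0,0],"gripper":1},
])

```text
t: 29.92
tool_pos: [484.9, -74.1, 101.9]
ee_rot: [[-0.006, 1.0, -0.001], [0.951, 0.006, 0.309], [0.309, 0.001, -0.951]]
wrist_force: [-1.2, -0.3, 1.2]
width: -0.2
grip_force: 0.6
```

```bash
cat >> h.py <<'E'
def knob(c):
    P=(cloud(c)-O)@F
    m=(np.abs(P[...,0]-240)<20)&(P[...,1]>15)&(P[...,1]<90)&(P[...,2]>42)&(P[...,2]<50)&(c["color"].max(2)<80)
    print("knob",m.sum(),np.percentile(P[m],[3,50,97],axis=0).round(1).tolist() if m.any() else "")
E
python3 - <<'E'
from h import *
from workcell import r
s=rel();c=wrist(r,"wc");knob(c);knob(r.read_camera("top"))
E
```

```text
t 29.92 rail tcp [241.5  73.1  -3. ] tilt err [ 0.0014  0.0004 -0.0008] w -0.2 f [-1.2 -0.3  1.2]
knob 1163 [[236.0, 47.8, 42.4], [245.3, 55.3, 46.4], [252.0, 85.9, 49.3]]
knob 33 [[242.3, 49.0, 42.7], [249.1, 58.5, 46.4], [254.8, 84.4, 49.8]]
```

Request:
send_rows([
  {"dp":[0,0.4,0],"rot":[0,0,0],"gripper":1},
  {"dp":[0,0.4,0],"rot":[0,0,0],"gripper":1},
  {"dp":[0,0.4,0],"rot":[0,0,0],"gripper":1},
  {"dp":[0,0.4,0],"rot":[0,0,0],"gripper":1},
  {"dp":[0,0.3,0],"rot":[0,0,0],"gripper":1},
  {"dp":[0,0.3,0],"rot":[0,0,0],"gripper":1},
  {"dp":[0,0.2,0],"rot":[0,0,0],"gripper":1},
  {"dp":[0,0.1,0],"rot":[0,0,0],"gripper":1},
])

```text
t: 30.68
tool_pos: [504.1, -73.7, 101.5]
ee_rot: [[-0.006, 1.0, -0.016], [0.951, 0.01, 0.31], [0.31, -0.014, -0.951]]
wrist_force: [-25.4, -2.9, 13.9]
width: -0.3
grip_force: 12.7
```

```bash
python3 - <<'E'
from h import *
from workcell import r
s=rel();c=wrist(r,"wc");knob(c);chan(c,225,260,3)
E
```

```text
t 30.68 rail tcp [241.6  53.9  -3.5] tilt err [-0.014  -0.0011 -0.001 ] w -0.3 f [-25.4  -2.9  13.9]
knob 1100 [[236.5, 28.6, 42.3], [245.8, 35.9, 46.3], [252.0, 65.9, 49.3]]
chan 225:19 228:19 231:17 234:17 237:20 240:20 243:20 246:16 249:0 252:0 255:0 258:0 261:0
```

Request:
send_rows([
  {"dp":[0,-0.4,0],"rot":[0,0,0],"gripper":1},
  {"dp":[0,-0.6,0],"rot":[0,0,0],"gripper":1},
  {"dp":[0,-0.6,0],"rot":[0,0,0],"gripper":1},
  {"dp":[0,-0.6,0],"rot":[0,0,0],"gripper":1},
  {"dp":[0,0,0],"rot":[0,0,0],"gripper":1},
  {"dp":[0,0,0],"rot":[0,0,0],"gripper":1},
])

```text
t: 31.23
tool_pos: [487.3, -74.0, 101.9]
ee_rot: [[-0.006, 1.0, -0.0], [0.951, 0.005, 0.309], [0.309, 0.002, -0.951]]
wrist_force: [0.5, -0.2, -0.3]
width: -0.1
grip_force: 0.0
```

```bash
python3 - <<'E'
from h import *
from workcell import r
s=rel();c=wrist(r,"wd")
for n,c in (("w",c),("t",r.read_camera("top"))):
    P=(cloud(c)-O)@F
    m=(np.abs(P[...,0]-240)<16)&(P[...,1]>15)&(P[...,1]<52)&(P[...,2]>42)&(P[...,2]<50)&(c["color"].max(2)<80)
    print("knob",n,m.sum(),np.percentile(P[m],[1,50,99],axis=0).round(1).tolist())
    m=(np.abs(P[...,0]-240)<4)&(np.abs(P[...,1])<30)&(P[...,2]>-10)&(P[...,2]<40)
    q=P[m];b=(np.round(q[:,1]/2)*2).astype(int)
    print("bolt"," ".join(f"{y}:{np.median(q[b==y][:,2]):.0f}" for y in np.unique(b)))
    chan(c,200,260,4)
E
```

```text
t 31.23 rail tcp [241.5  70.6  -3.1] tilt err [ 0.0021  0.0005 -0.001 ] w -0.1 f [ 0.5 -0.2 -0.3]
knob w 802 [[236.3, 28.3, 42.3], [242.7, 34.7, 46.3], [247.6, 41.0, 47.7]]
bolt -16:12 -14:12 -12:1 -10:19 -8:20 -6:20 -4:20 -2:20 0:20 2:20 4:20 6:21 8:21 10:21 12:20 14:21 16:20 18:21 20:20 22:21 24:21 26:20 28:21 30:10
chan 204:27 208:28 212:28 216:27 220:26 224:20 228:19 232:17 236:20 240:20 244:19 248:0 252:0 256:0 260:0
knob t 20 [[240.3, 30.2, 42.7], [244.8, 35.1, 46.7], [248.8, 41.8, 49.6]]
bolt -20:3 -18:0 -14:14 -12:8 -10:-1 -8:21 -6:18 -4:19 -2:8 0:19 2:20 4:20 6:21 8:17 10:20 12:21 14:20 16:20 18:21 20:22 22:19 24:21 26:22
chan 200:27 204:26 208:28 212:28 216:27 220:26 224:24 228:19 232:19 236:19 240:21 244:18 248:18 252:0 256:-1 260:0
```

Request:
send_rows([
  {"dp":[0,-0.5,-1],"rot":[0,0,0],"gripper":1},
  {"dp":[0,-1,-2.5],"rot":[0,0,0],"gripper":1},
  {"dp":[0,-1,-3.5],"rot":[0,0,0],"gripper":1},
  {"dp":[0,-1,-3.5],"rot":[0,0,0],"gripper":1},
  {"dp":[0,0,-2],"rot":[0,0,0],"gripper":1},
  {"dp":[0,0,0],"rot":[0,0,0],"gripper":1},
  {"dp":[0,0,0],"rot":[0,0,0],"gripper":1},
  {"dp":[0,0,0],"rot":[0,0,0],"gripper":1},
])

```text
t: 32.0
tool_pos: [452.1, -112.6, 220.0]
ee_rot: [[-0.006, 1.0, -0.002], [0.951, 0.006, 0.309], [0.309, 0.0, -0.951]]
wrist_force: [-0.0, -0.2, -0.8]
width: 0.1
grip_force: 0.0
```

```bash
python3 - <<'E'
from h import *
from workcell import r
s=rel();t=r.read_camera("top");a=load("top")
print("flask diff",np.abs(t["color"][130:156,248:276].astype(int)-a["color"][130:156,248:276]).mean())
P=cloud(t);m=(np.hypot(P[...,0]-523,P[...,1]-353)<60)&(t["color"].max(2)<45);print("cap",P[m].mean(0).round(),m.sum())
prof(t,365,450,st=6);knob(t)
print(r.sign_off())
E
```

```text
t 32.0 rail tcp [241.6 106.2 121.1] tilt err [ 0.0005 -0.0002 -0.0011] w 0.1 f [-0.  -0.2 -0.8]
flask diff 16.652014652014653
cap [522. 384.  31.] 78
-18:2 -12:0 -6:1 0:1 6:1 12:0 18:11 24:11 30:11 36:11 42:11 48:11 54:11 60:12 66:11 72:11 78:11 84:12 90:11 96:11 102:10 108:11 114:12
knob 26 [[237.5, 30.5, 42.6], [244.3, 35.2, 46.5], [249.3, 40.6, 49.1]]
the job is handed in; nothing more can be done
None
```

Handed in at 32 s: the wide-capped tube lies in the dish, all three vials are down in the magazine and the keeper bolt is fully across. The flask was never approached, though my last before/after image check of it was inconclusive. The real fingertips sat about 32 mm behind the reported TCP. The tube also slid back after the first push, so I gripped it by the cap and drew it up the chute.

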